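# Row up T-sections in a welding jig and clamp them

### The job

Get the welding jig ready for tacking: swing its red hold-down frame fully up and back, then lay all the T-sections, flange down, on the yellow marks, one to a mark and straight along it, filling from the red-striped end without skipping a mark, and nudge each one in until its end is flush against the blue fence. When the row is complete, swing the frame back down until it rests fully home in its catches. Leave the other things on the bench where they are.

Things in the scene. Friction and masses are not known exactly. Their poses are not given: they have to be found in the camera images.
- jig: Welding jig fixed to the bench: aluminium plate, x -90 to +100 mm, y -180 to +180 mm, 10 mm thick, with a blue fence on its far side and five yellow marks. Origin on the plate's underside (bench height). x points from the open side, nearest the robot, to the fence; y left along the fence; z up. Fence: inner face at x = 60 mm, top at z = 40 mm. Marks: 47 mm wide, 56 mm apart in y.
- catch_left (a point): Left of two U-shaped dark steel catches that take the ends of the hold-down frame's cross bar: this point is where the cross bar's end rests (jig x = 17, y = 166, z = 62 mm). Each catch spans 34 mm in x and 14 mm in y, up to z = 71 mm; the other stands at y = -166 mm.
- red_stripe (a point): Red stripe painted on the plate along its left (+y) edge, beside mark 1 (jig y = 166 mm).
- clamp (a joint): Hinge of the red hold-down frame, rad: 0 = down, cross bar home in both catches; grows as it swings up and back over the fence, to a stop at 1.8 (past upright). Axis along jig y at jig x = 72, z = 65 mm. Stiff: stays at any angle it is left at; takes about 5 N at the handle. Cross bar 16 x 14 x 350 mm, 55 mm from the axis; when down it is 5 mm above the T-sections, near the fence.
- clamp_handle (a point): Middle of the frame's black round grip bar, 12 mm thick, along jig y, clear for 80 mm between its two legs. When down it is at jig x = -33, y = 0, z = 80 mm (105 mm before and 15 mm above the hinge axis); it swings with the frame. 36 mm gap between it and the cross bar. Axes agree with the jig's when the frame is down.
- tee1: Loose length of bare metal T-section standing on its flange: 120 mm long (its x), flange 44 mm wide (its y) and 8 mm thick, with an upright web 10 mm thick along its middle, 40 mm high overall; about 0.23 kg. Origin at the centre of its underside. Grip it by the web. Starts on the bench right of the jig; all five alike, three to five are there.
- tee2: Loose length of bare metal T-section standing on its flange: 120 mm long (its x), flange 44 mm wide (its y) and 8 mm thick, with an upright web 10 mm thick along its middle, 40 mm high overall; about 0.23 kg. Origin at the centre of its underside. Grip it by the web. Starts on the bench right of the jig; all five alike, three to five are there.
- tee3: Loose length of bare metal T-section standing on its flange: 120 mm long (its x), flange 44 mm wide (its y) and 8 mm thick, with an upright web 10 mm thick along its middle, 40 mm high overall; about 0.23 kg. Origin at the centre of its underside. Grip it by the web. Starts on the bench right of the jig; all five alike, three to five are there.
- tee4: Loose length of bare metal T-section standing on its flange: 120 mm long (its x), flange 44 mm wide (its y) and 8 mm thick, with an upright web 10 mm thick along its middle, 40 mm high overall; about 0.23 kg. Origin at the centre of its underside. Grip it by the web. Starts on the bench right of the jig; all five alike, three to five are there.
- tee5: Loose length of bare metal T-section standing on its flange: 120 mm long (its x), flange 44 mm wide (its y) and 8 mm thick, with an upright web 10 mm thick along its middle, 40 mm high overall; about 0.23 kg. Origin at the centre of its underside. Grip it by the web. Starts on the bench right of the jig; all five alike, three to five are there.
- mark1 (a point): Where the centre of the underside of a T-section is when it lies right on yellow mark 1 of the jig with its end against the fence (10 mm above the bench); axes as the jig's. The mark beside the red stripe.
- mark2 (a point): Where the centre of the underside of a T-section is when it lies right on yellow mark 2 of the jig with its end against the fence (10 mm above the bench); axes as the jig's. Counted from the red stripe, jig y = 56 mm.
- mark3 (a point): Where the centre of the underside of a T-section is when it lies right on yellow mark 3 of the jig with its end against the fence (10 mm above the bench); axes as the jig's. Counted from the red stripe, jig y = 0 mm.
- mark4 (a point): Where the centre of the underside of a T-section is when it lies right on yellow mark 4 of the jig with its end against the fence (10 mm above the bench); axes as the jig's. Counted from the red stripe, jig y = -56 mm.
- mark5 (a point): Where the centre of the underside of a T-section is when it lies right on yellow mark 5 of the jig with its end against the fence (10 mm above the bench); axes as the jig's. Counted from the red stripe, jig y = -112 mm.
- tape: Yellow and black tape measure, 65 x 45 x 60 mm. Origin at its underside. Not part of the job.
- disc: Flat red grinding disc, 125 mm across, 6 mm thick. Origin at its underside. Not part of the job.
- spray: Spray can, 58 mm across, 190 mm tall. Origin at its underside. Not part of the job.
- tumbler: Drinking glass, 72 mm across, 100 mm tall. Origin at its underside. Not part of the job.
- pliers: Orange-handled pliers, about 160 mm long. Origin at its underside. Not part of the job.
- block: Dark steel block, 50 x 50 x 70 mm. Origin at its underside. Not part of the job.
Things that resemble listed ones, but are neither listed nor needed, are in the scene too. What is shaped like the tee3 but purple or turquoise is not meant.

How it is judged (in metres and radians):
On the way, in this order (a step that is already met when the one before it is completed fails the run):
1. the hold-down frame is swung up and back (past 1.4 rad) (value of joint clamp above 1.4 rad), for 0.2 s.
2. with the frame still up, every T-section lies on its mark against the fence, marks filled from the red end, and is let go (x of tee1 in the frame of mark1 between -0.003 and 0.003 m and z of tee1 in the frame of mark1 between -0.004 and 0.004 m and angle between the x axis of each of tee1, tee2, tee3, tee4, tee5 and the x axis of jig, either way round below 0.05 rad and angle between each of tee1, tee2, tee3, tee4, tee5's own z axis and vertical below 0.1 rad and linear speed of each of tee1, tee2, tee3, tee4, tee5 below 0.02 m/s and (y of tee1 in the frame of mark1 between -0.006 and 0.006 m or (y of tee1 in the frame of mark2 between -0.006 and 0.006 m and horizontal distance between any of tee2, tee3, tee4, tee5 and mark1 below 0.012 m) or (y of tee1 in the frame of mark3 between -0.006 and 0.006 m and horizontal distance between any of tee2, tee3, tee4, tee5 and mark2 below 0.012 m) or (y of tee1 in the frame of mark4 between -0.006 and 0.006 m and horizontal distance between any of tee2, tee3, tee4, tee5 and mark3 below 0.012 m) or (y of tee1 in the frame of mark5 between -0.006 and 0.006 m and horizontal distance between any of tee2, tee3, tee4, tee5 and mark4 below 0.012 m)) and x of tee2 in the frame of mark1 between -0.003 and 0.003 m and z of tee2 in the frame of mark1 between -0.004 and 0.004 m and (y of tee2 in the frame of mark1 between -0.006 and 0.006 m or (y of tee2 in the frame of mark2 between -0.006 and 0.006 m and horizontal distance between any of tee1, tee3, tee4, tee5 and mark1 below 0.012 m) or (y of tee2 in the frame of mark3 between -0.006 and 0.006 m and horizontal distance between any of tee1, tee3, tee4, tee5 and mark2 below 0.012 m) or (y of tee2 in the frame of mark4 between -0.006 and 0.006 m and horizontal distance between any of tee1, tee3, tee4, tee5 and mark3 below 0.012 m) or (y of tee2 in the frame of mark5 between -0.006 and 0.006 m and horizontal distance between any of tee1, tee3, tee4, tee5 and mark4 below 0.012 m)) and x of tee3 in the frame of mark1 between -0.003 and 0.003 m and z of tee3 in the frame of mark1 between -0.004 and 0.004 m and (y of tee3 in the frame of mark1 between -0.006 and 0.006 m or (y of tee3 in the frame of mark2 between -0.006 and 0.006 m and horizontal distance between any of tee1, tee2, tee4, tee5 and mark1 below 0.012 m) or (y of tee3 in the frame of mark3 between -0.006 and 0.006 m and horizontal distance between any of tee1, tee2, tee4, tee5 and mark2 below 0.012 m) or (y of tee3 in the frame of mark4 between -0.006 and 0.006 m and horizontal distance between any of tee1, tee2, tee4, tee5 and mark3 below 0.012 m) or (y of tee3 in the frame of mark5 between -0.006 and 0.006 m and horizontal distance between any of tee1, tee2, tee4, tee5 and mark4 below 0.012 m)) and x of tee4 in the frame of mark1 between -0.003 and 0.003 m and z of tee4 in the frame of mark1 between -0.004 and 0.004 m and (y of tee4 in the frame of mark1 between -0.006 and 0.006 m or (y of tee4 in the frame of mark2 between -0.006 and 0.006 m and horizontal distance between any of tee1, tee2, tee3, tee5 and mark1 below 0.012 m) or (y of tee4 in the frame of mark3 between -0.006 and 0.006 m and horizontal distance between any of tee1, tee2, tee3, tee5 and mark2 below 0.012 m) or (y of tee4 in the frame of mark4 between -0.006 and 0.006 m and horizontal distance between any of tee1, tee2, tee3, tee5 and mark3 below 0.012 m) or (y of tee4 in the frame of mark5 between -0.006 and 0.006 m and horizontal distance between any of tee1, tee2, tee3, tee5 and mark4 below 0.012 m)) and x of tee5 in the frame of mark1 between -0.003 and 0.003 m and z of tee5 in the frame of mark1 between -0.004 and 0.004 m and (y of tee5 in the frame of mark1 between -0.006 and 0.006 m or (y of tee5 in the frame of mark2 between -0.006 and 0.006 m and horizontal distance between any of tee1, tee2, tee3, tee4 and mark1 below 0.012 m) or (y of tee5 in the frame of mark3 between -0.006 and 0.006 m and horizontal distance between any of tee1, tee2, tee3, tee4 and mark2 below 0.012 m) or (y of tee5 in the frame of mark4 between -0.006 and 0.006 m and horizontal distance between any of tee1, tee2, tee3, tee4 and mark3 below 0.012 m) or (y of tee5 in the frame of mark5 between -0.006 and 0.006 m and horizontal distance between any of tee1, tee2, tee3, tee4 and mark4 below 0.012 m)) and contact force between each of tee1, tee2, tee3, tee4, tee5 and the fingers below 0.1 N and value of joint clamp above 1 rad), for 0.2 s.
3. the frame rests in its catches (value of joint clamp below 0.04 rad), for 0.2 s.
At the end, for the whole second after the job is handed in: Every T-section stands flange down on the jig plate on a mark (within 6 mm of its centre line), its end within 3 mm of the fence, straight within 0.05 rad, at rest, marks filled from the red stripe with none skipped; the hold-down frame is within 0.04 rad of fully down (x of tee1 in the frame of mark1 between -0.003 and 0.003 m and z of tee1 in the frame of mark1 between -0.004 and 0.004 m and angle between the x axis of each of tee1, tee2, tee3, tee4, tee5 and the x axis of jig, either way round below 0.05 rad and angle between each of tee1, tee2, tee3, tee4, tee5's own z axis and vertical below 0.1 rad and linear speed of each of tee1, tee2, tee3, tee4, tee5 below 0.02 m/s and (y of tee1 in the frame of mark1 between -0.006 and 0.006 m or (y of tee1 in the frame of mark2 between -0.006 and 0.006 m and horizontal distance between any of tee2, tee3, tee4, tee5 and mark1 below 0.012 m) or (y of tee1 in the frame of mark3 between -0.006 and 0.006 m and horizontal distance between any of tee2, tee3, tee4, tee5 and mark2 below 0.012 m) or (y of tee1 in the frame of mark4 between -0.006 and 0.006 m and horizontal distance between any of tee2, tee3, tee4, tee5 and mark3 below 0.012 m) or (y of tee1 in the frame of mark5 between -0.006 and 0.006 m and horizontal distance between any of tee2, tee3, tee4, tee5 and mark4 below 0.012 m)) and x of tee2 in the frame of mark1 between -0.003 and 0.003 m and z of tee2 in the frame of mark1 between -0.004 and 0.004 m and (y of tee2 in the frame of mark1 between -0.006 and 0.006 m or (y of tee2 in the frame of mark2 between -0.006 and 0.006 m and horizontal distance between any of tee1, tee3, tee4, tee5 and mark1 below 0.012 m) or (y of tee2 in the frame of mark3 between -0.006 and 0.006 m and horizontal distance between any of tee1, tee3, tee4, tee5 and mark2 below 0.012 m) or (y of tee2 in the frame of mark4 between -0.006 and 0.006 m and horizontal distance between any of tee1, tee3, tee4, tee5 and mark3 below 0.012 m) or (y of tee2 in the frame of mark5 between -0.006 and 0.006 m and horizontal distance between any of tee1, tee3, tee4, tee5 and mark4 below 0.012 m)) and x of tee3 in the frame of mark1 between -0.003 and 0.003 m and z of tee3 in the frame of mark1 between -0.004 and 0.004 m and (y of tee3 in the frame of mark1 between -0.006 and 0.006 m or (y of tee3 in the frame of mark2 between -0.006 and 0.006 m and horizontal distance between any of tee1, tee2, tee4, tee5 and mark1 below 0.012 m) or (y of tee3 in the frame of mark3 between -0.006 and 0.006 m and horizontal distance between any of tee1, tee2, tee4, tee5 and mark2 below 0.012 m) or (y of tee3 in the frame of mark4 between -0.006 and 0.006 m and horizontal distance between any of tee1, tee2, tee4, tee5 and mark3 below 0.012 m) or (y of tee3 in the frame of mark5 between -0.006 and 0.006 m and horizontal distance between any of tee1, tee2, tee4, tee5 and mark4 below 0.012 m)) and x of tee4 in the frame of mark1 between -0.003 and 0.003 m and z of tee4 in the frame of mark1 between -0.004 and 0.004 m and (y of tee4 in the frame of mark1 between -0.006 and 0.006 m or (y of tee4 in the frame of mark2 between -0.006 and 0.006 m and horizontal distance between any of tee1, tee2, tee3, tee5 and mark1 below 0.012 m) or (y of tee4 in the frame of mark3 between -0.006 and 0.006 m and horizontal distance between any of tee1, tee2, tee3, tee5 and mark2 below 0.012 m) or (y of tee4 in the frame of mark4 between -0.006 and 0.006 m and horizontal distance between any of tee1, tee2, tee3, tee5 and mark3 below 0.012 m) or (y of tee4 in the frame of mark5 between -0.006 and 0.006 m and horizontal distance between any of tee1, tee2, tee3, tee5 and mark4 below 0.012 m)) and x of tee5 in the frame of mark1 between -0.003 and 0.003 m and z of tee5 in the frame of mark1 between -0.004 and 0.004 m and (y of tee5 in the frame of mark1 between -0.006 and 0.006 m or (y of tee5 in the frame of mark2 between -0.006 and 0.006 m and horizontal distance between any of tee1, tee2, tee3, tee4 and mark1 below 0.012 m) or (y of tee5 in the frame of mark3 between -0.006 and 0.006 m and horizontal distance between any of tee1, tee2, tee3, tee4 and mark2 below 0.012 m) or (y of tee5 in the frame of mark4 between -0.006 and 0.006 m and horizontal distance between any of tee1, tee2, tee3, tee4 and mark3 below 0.012 m) or (y of tee5 in the frame of mark5 between -0.006 and 0.006 m and horizontal distance between any of tee1, tee2, tee3, tee4 and mark4 below 0.012 m)) and value of joint clamp below 0.04 rad); the robot touches nothing.
It fails at once if another thing on the bench (tape, disc, spray can, glass, pliers or block) is shifted by more than 40 mm (distance of any of tape, disc, spray, tumbler, pliers, block from where it was at the start of the episode above 0.04 m).
Of tee1, tee2, tee3, tee4, tee5 only 3 to 5 are there at a start; the rules pass over those that are not, and their reading is None.
At some moment in a run one of tee1, tee2, tee3, tee4, tee5 may be knocked a few centimetres aside while the robot is not near it.
Once in a run the grip may slacken for a moment while it holds something.
It also fails if it takes over 210 s, if anything falls off the work surface, if the arm or the gripper's body presses on something with over 40 N, if the wrist force passes 120 N, or if a joint passes its speed limit or range.

### The arm

A 6-joint arm with a two-finger parallel gripper is mounted at the origin on the work surface. World frame = base frame: x ahead of the robot, y to its left, z up, the work surface at z = 0. Lengths are in mm, angles in rad, forces in N, time in s.
With the tool pointing down it reaches from about 350 to 775 mm from the base axis. Payload 7.3 kg.
Tool frame: the origin (TCP) lies midway between the tips of the shut fingers; the grasp point (between the pads) lies 19 mm behind it (bot.grip_depth is the distance from the TCP to the grasp point, in mm); z points along the fingers, x is the direction in which the jaws open and shut, and the axes are right-handed (so a half turn about z gives the same grasp; the last joint's range is limited). The gripper opens to 92 mm and grips with 3 to 60 N. Pads are 19 mm wide; open, the fingers measure 130 mm over their backs; the gripper's body (75 mm by 190 mm) begins 47 mm behind the grasp point.
Start: joints at [-1.422, 0.342, 1.524, -0, 1.275, -0.146], TCP at [152.56, -502.365, 226.741] pointing down, gripper open.
Joint ranges: [-2.53, 2.53], [-0.77, 2.02], [0.04, 2.7], [-1, 4.14], [0.28, 2.66], [-3.11, 3.11]. Speed limits (rad/s): [2.57, 2.57, 3.14, 3.14, 3.14, 3.14].

### API

Orientations are given as [roll, pitch, yaw] about the fixed x, y, z axes, in that order (R = Rz(yaw) Ry(pitch) Rx(roll)).
In Python, from plant import bot gives the robot as it stands. The module is installed in compiled form; this text tells all that it offers.
- The arm moves only by the shell command python3 -m inch 'ROWS'. ROWS is JSON, a list that holds one entry, the list of rows, each a list of 7 numbers: the shift along the tool's x, y, z each as a share of 0.2 m, from -1 to 1, then the turn, a rotation vector about the tool's x, y, z each as a share of 45 degrees, from -1 to 1, then the closure, from -1 (fully open) to 1 (shut), so that 0 is half open. A call has exactly 10 rows; each row is the pose to reach, as a shift and turn from the pose commanded when the call began, along the tool's axes at that moment; what a row does not reach only later rows make up. A row lasts 1/8 s, in which the tool goes at most 62.5 mm and 10.7 degrees, less where a joint would pass 70% of its speed; a pose out of reach is approached as far as the arm can. A call with a number of a shift or a turn outside -1 to 1 is refused whole. A call with a gripper value outside its range is refused whole. The fingers move at their own pace and stop on an object; the grip force is fixed at half the most. Time passes only in rows, so rows that repeat a pose let the fingers close, or fill a call up. It gives the time, the measured TCP pose, the force and the opening at its end, in the units of the state.
- bot.get_obs(): the state, without advancing time (a new reading comes with each control period).
- bot.capture(name): name is "scene" or "top" or "wrist"; returns the picture (384x512x3 uint8, red, green, blue); there is no depth.
- bot.camera_params(name): a dict with "fx", "fy", "cx", "cy" (pixels), "R" (3x3) and "t" (3): a world point X has camera coordinates R X + t; the wrist camera has in their place "T_tool_cam" (4x4, takes a point from camera to tool coordinates, whose origin is the TCP and whose axes are the tool frame's). Camera axes: x right, y down, z forward; pixel columns grow to the right and rows downward; lengths in mm; the calibration is good to about 2 mm. A picture is of the moment at which its call begins: read the wrist's pose just before it. camera_params takes no time and is no camera call.
- bot.close_job(): hands the job in, once; it reports no verdict.
The state is a dict: "time": time; "joint_positions": joint angles; "dq": joint speeds; "tau": joint torques, N m; "tool_pos": TCP position; "tcp_rot": TCP orientation; "contact_force": force on the tool from outside, world axes, zero at the start; "moment": the same for the moment, N m; "grip_width": finger opening in mm.
Only numpy, scipy, OpenCV 4.12 (cv2) and the standard library are available. Lean on these libraries where they do the work, as an engineer would, in place of code of your own. Each camera call takes 0.05 s, during which the arm holds its last target.

## Working session

There is one attempt and no reset: what is moved stays moved. The work goes in short steps, Python scripts to look and compute and a shell command to move; the robot and the scene stay as the last step left them, time stands still between calls to the robot, and variables do not carry over. Pictures are saved under pics/ and viewed, and the job is handed in when it is done.

```bash
mkdir -p pics; python3 - <<'E'
from plant import bot
import cv2, json
print(bot.get_obs())
for n in ["scene","top","wrist"]:
    im=bot.capture(n); cv2.imwrite(f"pics/{n}0.png",im[:,:,::-1])
    print(n,bot.camera_params(n))
print(bot.grip_depth)
E
```

```text
{'time': 0.0, 'joint_positions': array([-1.42202320e+00,  3.42731200e-01,  1.52501734e+00,  1.58950108e-05,
        1.27538907e+00, -1.46003016e-01]), 'dq': array([ 6.66782267e-04,  1.66280874e-03, -1.76694911e-03,  1.78068826e-05,
        1.97008490e-03,  7.74248391e-04]), 'tau': array([ 1.41525859e-03, -4.31232297e+01, -2.44225538e+01,  7.18342862e-02,
        5.59650629e-02, -1.44923843e-04]), 'tool_pos': array([ 152.48990648, -501.94404824,  226.0404491 ]), 'tcp_rot': array([-3.14135285e+00,  1.52630660e-03, -1.27602464e+00]), 'contact_force': array([1.16727482, 0.73694271, 0.44246181]), 'moment': array([-0.02801814,  0.01554247, -0.03110288]), 'grip_width': 91.59490703887785}
scene {'fx': 365.2251195344177, 'fy': 365.2251195344177, 'cx': 253.24264878043718, 'cy': 189.46435649481833, 'R': array([[-3.59006542e-01,  9.33335011e-01, -2.46330640e-04],
       [ 7.97694577e-01,  3.06695517e-01, -5.19250635e-01],
       [-4.84559249e-01, -1.86610871e-01, -8.54621973e-01]]), 't': array([ 178.75595609, -403.30769415, 1715.3791435 ])}
top {'fx': 450.4555498176286, 'fy': 450.4555498176286, 'cx': 247.0409722407483, 'cy': 189.8447439482331, 'R': array([[-0.09406374, -0.99555606, -0.00448896],
       [-0.97482282,  0.09301854, -0.20265246],
       [ 0.20216944, -0.01468631, -0.97924044]]), 't': array([  43.05986692,  570.56549927, 1558.66146608])}
wrist {'fx': 310.7244826123314, 'fy': 310.7244826123314, 'cx': 259.2547541296339, 'cy': 192.49112905608013, 'T_tool_cam': array([[ 9.99999878e-01, -4.89506815e-04,  6.08006830e-05,
        -3.76255494e-01],
       [ 4.48639843e-04,  9.53822362e-01,  3.00370937e-01,
        -8.26203389e+01],
       [-2.05026672e-04, -3.00370873e-01,  9.53822466e-01,
        -1.58058061e+02],
       [ 0.00000000e+00,  0.00000000e+00,  0.00000000e+00,
         1.00000000e+00]])}
18.8
```

View pics/scene0.png

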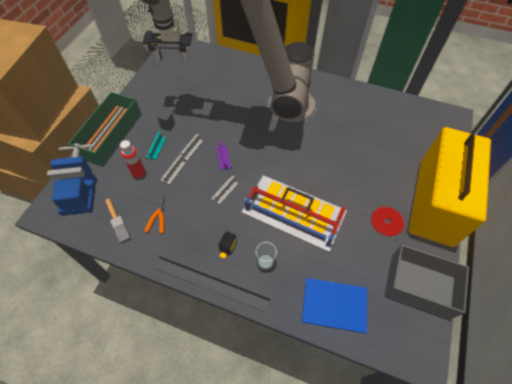

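View pics/top0.png

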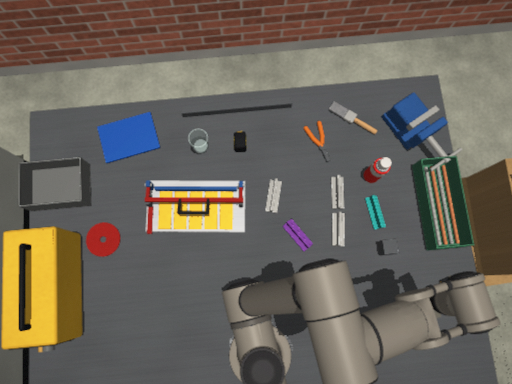

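View pics/wrist0.png

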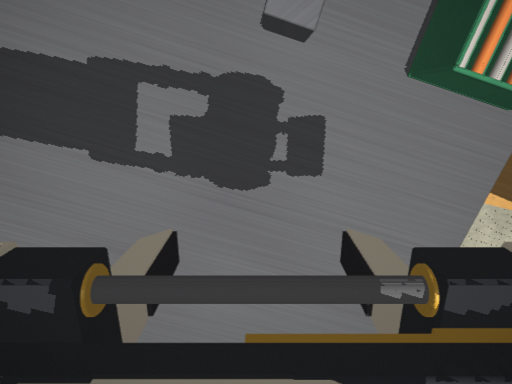

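```bash
cat > h.py <<'E'
import numpy as np, cv2
from plant import bot
from scipy.spatial.transform import Rotation as Ro
def cam(n,obs=None):
    p=bot.camera_params(n); K=np.array([[p['fx'],0,p['cx']],[0,p['fy'],p['cy']],[0,0,1]])
    if n!='wrist': return K,np.array(p['R']),np.array(p['t'])
    if obs is None: obs=bot.get_obs()
    Rt=Ro.from_euler('xyz',obs['tcp_rot']).as_matrix(); T=np.array(p['T_tool_cam'])
    Rwc=Rt@T[:3,:3]; c=Rt@T[:3,3]+obs['tool_pos']
    return K,Rwc.T,-Rwc.T@c
def bp(c,uv,z):
    K,R,t=c; d=R.T@np.linalg.inv(K)@np.array([uv[0],uv[1],1.]); o=-R.T@t
    return o+d*(z-o[2])/d[2]
def pj(c,X):
    K,R,t=c; q=K@(R@np.array(X,float)+t); return q[:2]/q[2]
def crop(im,x,y,w,h,s,name):
    c=im[y:y+h,x:x+w]; c=cv2.resize(c,None,fx=s,fy=s,interpolation=cv2.INTER_CUBIC)
    c=c[:,:,::-1].copy()
    st=10 if s<8 else 5
    for u in range((x//st+1)*st,x+w,st):
        cv2.line(c,((u-x)*s,0),((u-x)*s,6),(0,255,0),1); cv2.putText(c,str(u),((u-x)*s-8,16),0,.35,(0,255,0),1)
    for v in range((y//st+1)*st,y+h,st):
        cv2.line(c,(0,(v-y)*s),(6,(v-y)*s),(0,255,0),1); cv2.putText(c,str(v),(8,(v-y)*s+4),0,.35,(0,255,0),1)
    cv2.imwrite(name,c)
E
python3 - <<'E'
import cv2
from h import crop
t=cv2.imread('pics/top0.png')[:,:,::-1]; s=cv2.imread('pics/scene0.png')[:,:,::-1]
crop(t,140,170,115,70,6,'pics/c1.png'); crop(t,250,160,140,95,5,'pics/c2.png'); crop(s,235,170,120,80,6,'pics/c3.png')
E
```

```text
(no output)
```

View pics/c1.png

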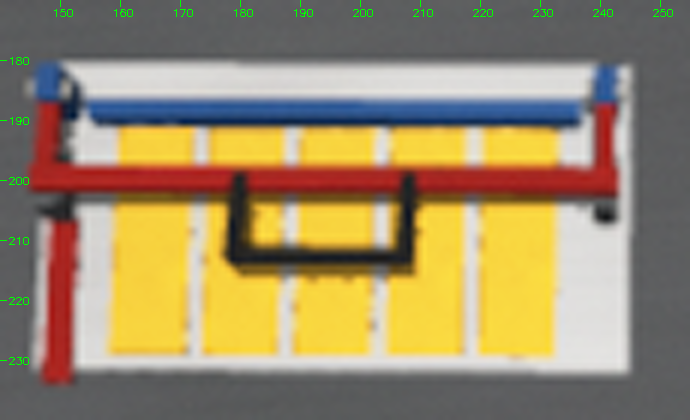

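View pics/c2.png

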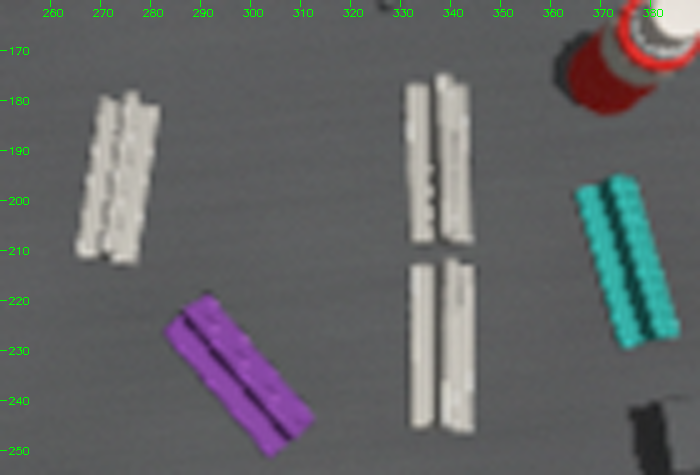

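View pics/c3.png

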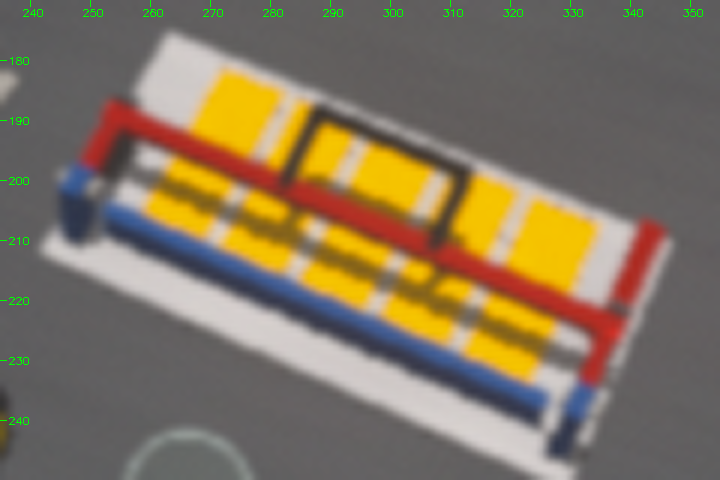

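```bash
python3 - <<'E'
from h import *
from scipy.optimize import least_squares
T=cam('top');S=cam('scene')
obs=[(T,(245,180.7),(100,-180)),(T,(244.9,231.8),(-90,-180)),(T,(145.7,232),(-90,180)),(T,(236.6,186.5+0),None),
(S,(263.3,175.3),(-90,-180)),(S,(241.8,212),(100,-180)),(S,(346.5,210),(-90,180))]
obs=[o for o in obs if o[2] is not None]
def f(p,cams=None):
    c,s=np.cos(p[2]),np.sin(p[2]);r=[]
    for C,uv,(x,y) in obs:
        r+=list(pj(C,(p[0]+c*x-s*y,p[1]+s*x+c*y,10))-uv)
    return np.array(r)
r=least_squares(f,[500,150,0]);print(r.x,r.fun.reshape(-1,2).round(2))
for C,uv,j in obs: print(bp(C,uv,10).round(1),j)
# tees : web top centerline ends z=40
for nm,a,b in [('A',(276,179.5),(271.5,211)),('B',(338.5,176),(338,208)),('C',(340,212.5),(339.5,246))]:
    print(nm,bp(T,a,40).round(1),bp(T,b,40).round(1), bp(T,a,8).round(1),bp(T,b,8).round(1))
for nm,uv in dict(disc=(103,239),tape=(240,140),glass=(198,150),spray=(371,176),pliers=(320,148),block=(388,247),purple=(298,234),turq=(375,211)).items(): print(nm,bp(T,uv,0).round())
E
```

```text
[ 5.36262641e+02  1.84465597e+02 -9.55726417e-02] [[-0.9  -0.25]
 [-0.94 -0.33]
 [-0.79 -0.61]
 [-0.9  -0.88]
 [-0.83 -0.83]
 [-0.27 -0.97]]
[617.4  -7.5  10. ] (100, -180)
[428.   10.6  10. ] (-90, -180)
[461.4 369.5  10. ] (-90, 180)
[432.2  18.8  10. ] (-90, -180)
[6.208e+02 1.000e-01 1.000e+01] (100, -180)
[467.6 374.2  10. ] (-90, 180)
A [ 604.2 -120.1   40. ] [490.2 -91.6  40. ] [ 611.4 -122.8    8. ] [495.1 -93.7   8. ]
B [ 595.6 -348.7   40. ] [ 478.4 -330.9   40. ] [ 602.6 -355.9    8. ] [ 483.  -337.8    8. ]
C [ 461.5 -335.9   40. ] [ 342.9 -317.9   40. ] [ 465.8 -342.8    8. ] [ 344.8 -324.5    8. ]
disc [452. 528.   0.]
tape [780.  -3.   0.]
glass [756. 159.   0.]
spray [ 593. -479.    0.]
pliers [ 719. -303.    0.]
block [ 325. -500.    0.]
purple [ 403. -181.    0.]
turq [ 460. -474.    0.]
```

```bash
cat >> h.py <<'E'
def fr(target,yaw=None,R=None,obs=None):
    """fractions from the present pose to the target (tool down with yaw, or full R)"""
    o=obs or bot.get_obs(); Rc=Ro.from_euler('xyz',o['tcp_rot'])
    if R is None: R=Ro.from_euler('xyz',[np.pi,0,yaw])
    d=Rc.as_matrix().T@(np.array(target,float)-o['tool_pos'])/200
    r=(Rc.inv()*R).as_rotvec()/np.radians(45)
    print('shift',d.round(4),'turn',r.round(4),'t',round(o['time'],2)); return d,r
def st():
    o=bot.get_obs(); print('t',round(o['time'],2),'pos',o['tool_pos'].round(1),'rpy',o['tcp_rot'].round(4),'F',o['contact_force'].round(1),'w',round(o['grip_width'],1),'q',o['joint_positions'].round(2))
E
python3 - <<'E'
from h import *
fr((320,-350,330),-0.9)
E
```

```text
shift [-0.4848 -1.0224 -0.5182] turn [-0.0005  0.0014 -0.4788] t 0.15
```

```bash
python3 -m inch '[[[-0.1,-0.2,-0.12,0,0,-0.1,-1],[-0.2,-0.4,-0.22,0,0,-0.2,-1],[-0.3,-0.6,-0.32,0,0,-0.3,-1],[-0.4,-0.8,-0.42,0,0,-0.4,-1],[-0.48,-1,-0.5,0,0,-0.48,-1],[-0.48,-1,-0.5,0,0,-0.6,-1],[-0.48,-1,-0.5,0,0,-0.7,-1],[-0.48,-1,-0.5,0,0,-0.7,-1],[-0.48,-1,-0.5,0,0,-0.7,-1],[-0.48,-1,-0.5,0,0,-0.7,-1]]]'; python3 -c "
from h import *
st(); fr((460,-160,330),-0.096)"
```

```text
time: 1.4
tool_pos: [315.9, -352.5, 326.6]
tcp_rot: [-3.142, 0.0, -0.727]
contact_force: [-0.5, -0.1, -0.8]
grip_width: 91.9
t 1.4 pos [ 315.9 -352.5  326.6] rpy [-3.1416e+00  2.0000e-04 -7.2750e-01] F [-0.5 -0.1 -0.8] w 91.9 q [-1.    0.18  1.47 -0.    1.49 -0.27]
shift [-0.1019 -1.1979 -0.0168] turn [-1.00e-04  2.00e-04 -8.04e-01] t 1.4
```

```bash
python3 -m inch '[[[-0.02,-0.2,0,0,0,-0.1,-1],[-0.04,-0.4,0,0,0,-0.2,-1],[-0.06,-0.6,0,0,0,-0.3,-1],[-0.08,-0.8,0,0,0,-0.4,-1],[-0.1,-1,0,0,0,-0.5,-1],[-0.1,-1,0,0,0,-0.6,-1],[-0.1,-1,0,0,0,-0.7,-1],[-0.1,-1,0,0,0,-0.8,-1],[-0.1,-1,0,0,0,-0.8,-1],[-0.1,-1,0,0,0,-0.8,-1]]]'; python3 -c "
from h import *
im=bot.capture('wrist'); cv2.imwrite('pics/w1.png',im[:,:,::-1])
st(); fr((500,110,330),-0.096)"
```

```text
time: 2.65
tool_pos: [433.8, -189.7, 326.7]
tcp_rot: [3.142, -0.0, -0.1]
contact_force: [0.2, 0.4, 0.5]
grip_width: 91.8
t 2.7 pos [ 433.9 -189.6  326.7] rpy [ 3.1415  0.     -0.0995] F [-0.  -0.9  0.3] w 91.8 q [-0.57  0.18  1.46 -0.    1.49 -0.47]
shift [ 0.1802 -1.5236 -0.0165] turn [ 0.0001  0.     -0.0045] t 2.7
```

View pics/w1.png

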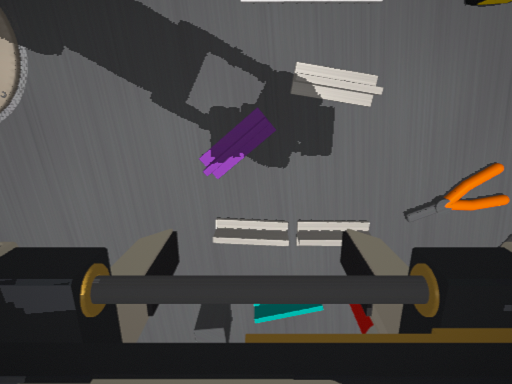

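```bash
python3 -m inch '[[[0.04,-0.2,0,0,0,0,-1],[0.08,-0.4,0,0,0,0,-1],[0.12,-0.6,0,0,0,0,-1],[0.16,-0.8,0,0,0,0,-1],[0.2,-1,0,0,0,0,-1],[0.2,-1,0,0,0,0,-1],[0.2,-1,0,0,0,0,-1],[0.2,-1,0,0,0,0,-1],[0.2,-1,0,0,0,0,-1],[0.2,-1,0,0,0,0,-1]]]' >/dev/null; python3 -m inch '[[[0.04,-0.2,0,0,0,0,0.3],[0.04,-0.4,0,0,0,0,0.3],[0.04,-0.6,0,0,0,0,0.3],[0.04,-0.8,0,0,0,0,0.3],[0.04,-1,0,0,0,0,0.3],[0.04,-1,0,0,0,0,0.3],[0.04,-1,0,0,0,0,0.3],[0.04,-1,0,0,0,0,0.3],[0.04,-1,0,0,0,0,0.3],[0.04,-1,0,0,0,0,0.3]]]'; python3 -c "
from h import *
import pickle
o=bot.get_obs(); im=bot.capture('wrist'); cv2.imwrite('pics/w2.png',im[:,:,::-1]); pickle.dump(o,open('w2.pkl','wb'))
st()"
```

```text
time: 5.2
tool_pos: [520.9, 203.3, 326.8]
tcp_rot: [3.142, -0.0, -0.099]
contact_force: [-0.1, 0.1, -0.3]
grip_width: 32.1
t 5.25 pos [520.8 203.4 326.8] rpy [ 3.1416e+00 -2.0000e-04 -9.8600e-02] F [-0.2  0.7  0.2] w 32.2 q [ 0.24  0.35  1.23 -0.    1.55  0.33]
```

View pics/w2.png

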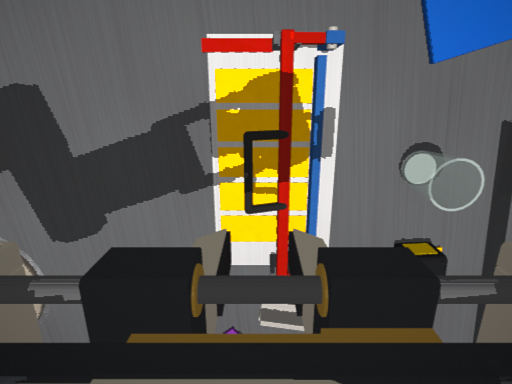

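```bash
python3 - <<'E'
import cv2
from h import crop
t=cv2.imread('pics/w2.png')[:,:,::-1]
crop(t,195,22,155,100,5,'pics/c4.png'); crop(t,195,120,155,130,5,'pics/c5.png')
E
```

```text
(no output)
```

View pics/c4.png

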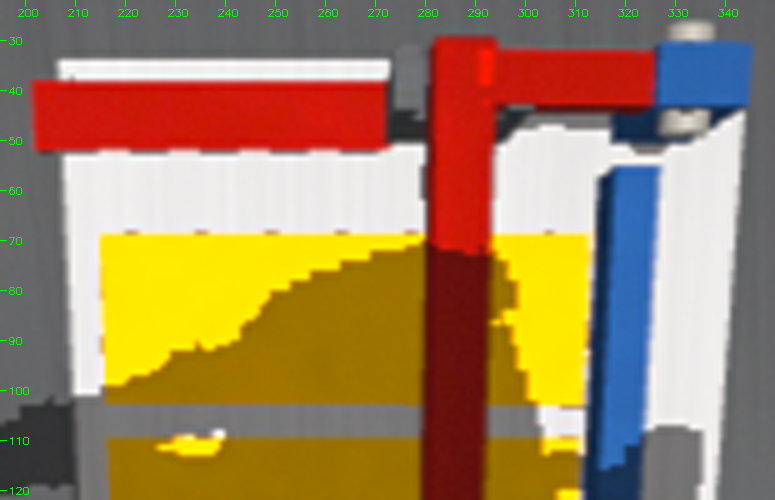

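View pics/c5.png

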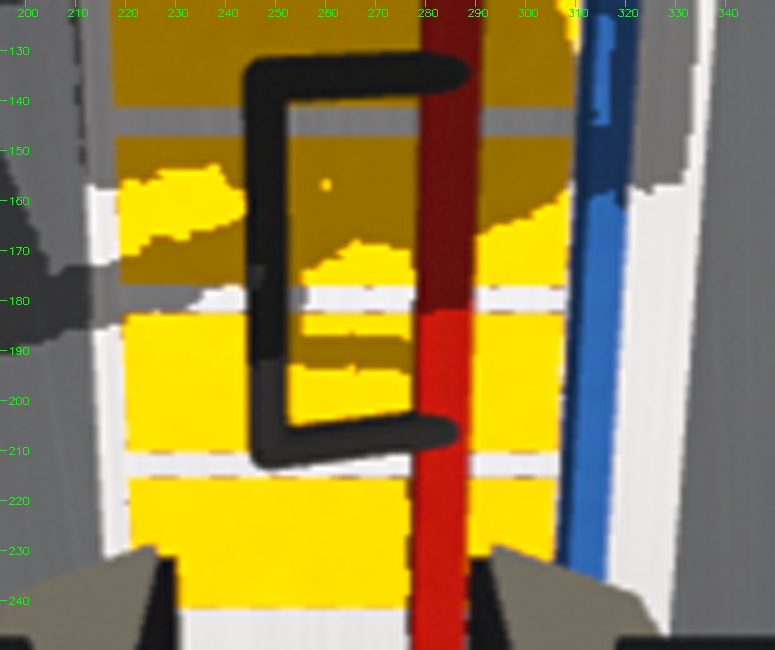

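```bash
python3 - <<'E'
from h import *
import pickle
from scipy.optimize import least_squares
C=cam('wrist',pickle.load(open('w2.pkl','rb')))
b=-0.4
L=[]
for row,y in [(68.5,135.5),(102.5,88.5),(109,79.5),(141,32.5),(147,23.5),(177,-23.5),(182.2,-32.5),(210,-79.5),(215.5,-88.5),(241.3,-135.5)]:
    L.append((bp(C,(262 if row<240 else 250,row+b),10),'y',y))
for uv in [(208,60),(210,100),(212.7,160),(214.5,215)]: L.append((bp(C,(uv[0]+b,uv[1]+b),10),'x',-90))
for uv in [(342,60),(337.7,110),(334.5,165),(330.5,215)]: L.append((bp(C,(uv[0]+b,uv[1]+b),10),'x',100))
for uv in [(317,65),(314.3,115),(312,165),(310,215)]: L.append((bp(C,(uv[0]+b,uv[1]+b),40),'x',60))
def f(p):
    c,s=np.cos(p[2]),np.sin(p[2]);r=[]
    for X,a,v in L:
        d=X[:2]-p[:2]; r.append((c*d[0]+s*d[1] if a=='x' else -s*d[0]+c*d[1])-v)
    return np.array(r)
r=least_squares(f,[536,184,-.096],loss='soft_l1');print(r.x,r.fun if 0 else f(r.x).round(1))
p=r.x
def J(x,y,z): c,s=np.cos(p[2]),np.sin(p[2]); return (p[0]+c*x-s*y,p[1]+s*x+c*y,z)
for q in [(-33,0,80),(-33,40,80),(-33,-40,80),(17,166,71),(-90,180,10),(60,0,40)]: print(q,np.array(J(*q)).round(1),pj(C,J(*q)).round(1))
E
```

```text
[ 5.36240961e+02  1.84619809e+02 -9.92421264e-02] [-0.1  0.4  0.2  0.2  0.  -0.4  0.1  0.1 -0.5 -0.1  0.6  0.8  0.7 -0.5
 -0.2 -1.1  0.1 -0.4 -0.3 -0.4 -0.1  0.8]
(-33, 0, 80) [503.4 187.9  80. ] [246.9 172.4]
(-33, 40, 80) [507.4 227.7  80. ] [246.5 142.5]
(-33, -40, 80) [499.4 148.1  80. ] [247.2 200.7]
(17, 166, 71) [569.6 348.1  71. ] [287.   36.7]
(-90, 180, 10) [464.5 372.7  10. ] [206.   33.4]
(60, 0, 40) [595.9 178.7  40. ] [311.6 165.9]
```

```bash
cat >> h.py <<'E'
P=(536.24,184.62,-0.0992)
def J(x,y,z):
    c,s=np.cos(P[2]),np.sin(P[2]); return np.array((P[0]+c*x-s*y,P[1]+s*x+c*y,z))
E
python3 -c "
from h import *
fr(J(-32.5,0,130),P[2])"
```

```text
shift [-0.0769  0.0858  0.984 ] turn [ 0.     -0.0003  0.0008] t 5.25
```

```bash
python3 -m inch '[[[-0.02,0.02,0.2,0,0,0,0.3],[-0.04,0.04,0.4,0,0,0,0.3],[-0.06,0.06,0.6,0,0,0,0.3],[-0.077,0.086,0.8,0,0,0,0.3],[-0.077,0.086,0.984,0,0,0,0.3],[-0.077,0.086,0.984,0,0,0,0.3],[-0.077,0.086,0.984,0,0,0,0.3],[-0.077,0.086,0.984,0,0,0,0.3],[-0.077,0.086,0.984,0,0,0,0.3],[-0.077,0.086,0.984,0,0,0,0.3]]]'; python3 -c "
from h import *
fr(J(-32.5,0,62),P[2]);im=bot.capture('wrist'); cv2.imwrite('pics/w3.png',im[:,:,::-1]);print(pj(cam('wrist'),J(-33,0,80)))"
```

```text
time: 6.5
tool_pos: [504.0, 188.3, 130.5]
tcp_rot: [-3.141, -0.001, -0.098]
contact_force: [-0.0, -1.2, 0.1]
grip_width: 32.1
shift [-0.0007  0.0024  0.3424] turn [-0.0003 -0.0013  0.0017] t 6.5
[257.3934518  215.12858034]
```

View pics/w3.png

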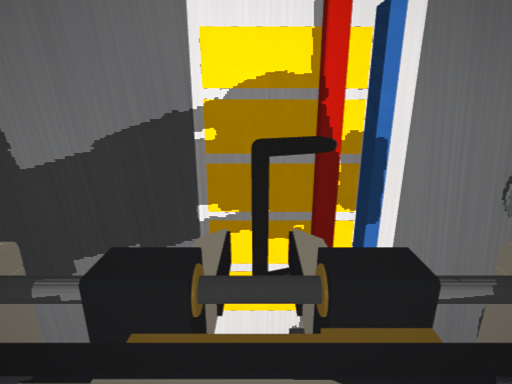

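```bash
python3 -m inch '[[[0,0,0.1,0,0,0,0.3],[0,0,0.2,0,0,0,0.3],[0,0,0.3,0,0,0,0.3],[0,0,0.342,0,0,0,0.3],[0,0,0.342,0,0,0,0.3],[0,0,0.342,0,0,0,0.3],[0,0,0.342,0,0,0,1],[0,0,0.342,0,0,0,1],[0,0,0.342,0,0,0,1],[0,0,0.342,0,0,0,1]]]'; python3 - <<'E'
from h import *
st()
o=bot.get_obs(); p0=o['tool_pos']
Rc=Ro.from_euler('xyz',o['tcp_rot']).as_matrix()
h=lambda a:np.array([72-106.07*np.cos(a+.1419),65+106.07*np.sin(a+.1419)])
for th in np.arange(0,1.9,.1):
    d=h(th)-h(0); print(round(th,2),(d/200).round(3))
E
```

```text
time: 7.8
tool_pos: [504.4, 188.2, 61.8]
tcp_rot: [-3.141, -0.001, -0.098]
contact_force: [2.4, 0.1, 0.3]
grip_width: 10.9
t 7.8 pos [504.4 188.2  61.8] rpy [-3.1414e+00 -1.5000e-03 -9.8000e-02] F [2.4 0.1 0.3] w 10.9 q [ 0.21  0.55  1.7  -0.    0.89  0.31]
0.0 [0. 0.]
0.1 [0.01  0.052]
0.2 [0.025 0.103]
0.3 [0.046 0.152]
0.4 [0.071 0.199]
0.5 [0.1   0.243]
0.6 [0.134 0.283]
0.7 [0.172 0.321]
0.8 [0.213 0.354]
0.9 [0.257 0.383]
1.0 [0.304 0.407]
1.1 [0.354 0.427]
1.2 [0.405 0.442]
1.3 [0.457 0.451]
1.4 [0.51  0.455]
1.5 [0.563 0.454]
1.6 [0.615 0.448]
1.7 [0.667 0.436]
1.8 [0.717 0.419]
```

```bash
python3 -m inch '[[[0.01,0,-0.052,0,0,0,1],[0.025,0,-0.103,0,0,0,1],[0.046,0,-0.152,0,0,0,1],[0.071,0,-0.199,0,0,0,1],[0.1,0,-0.243,0,0,0,1],[0.134,0,-0.283,0,0,0,1],[0.172,0,-0.321,0,0,0,1],[0.213,0,-0.354,0,0,0,1],[0.213,0,-0.354,0,0,0,1],[0.213,0,-0.354,0,0,0,1]]]'; python3 - <<'E'
from h import *
st()
for n in ['scene','wrist']:
    im=bot.capture(n); cv2.imwrite(f'pics/{n}4.png',im[:,:,::-1])
    if n=='scene': crop(im,225,130,140,120,5,'pics/c6.png')
E
```

```text
time: 9.05
tool_pos: [546.5, 183.9, 130.8]
tcp_rot: [3.141, 0.001, -0.098]
contact_force: [7.8, 0.9, -13.3]
grip_width: 11.2
t 9.05 pos [546.5 183.9 130.8] rpy [ 3.1413e+00  6.0000e-04 -9.8200e-02] F [  7.8   0.9 -13.3] w 11.2 q [ 0.19  0.52  1.51 -0.    1.11  0.29]
```

View pics/c6.png

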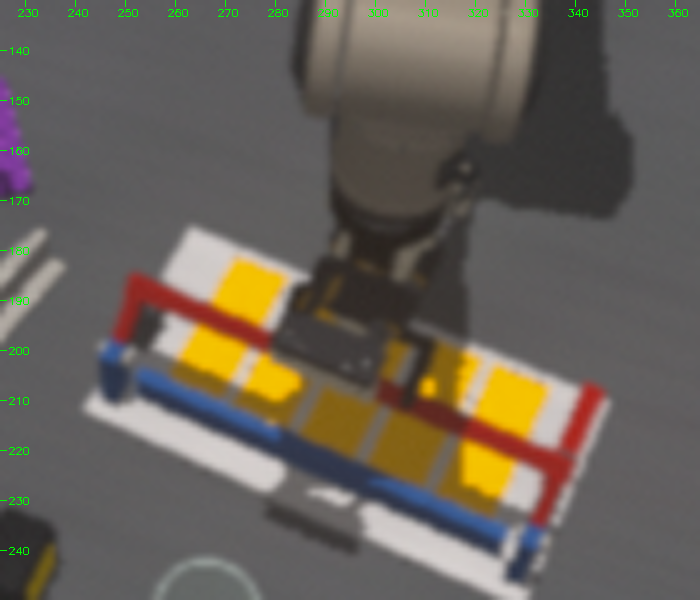

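View pics/wrist4.png

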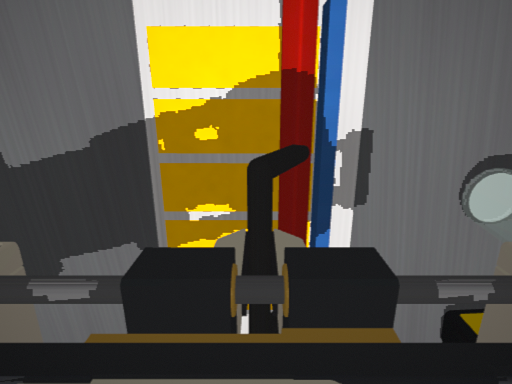

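```bash
python3 -m inch '[[[0.044,0,-0.029,0,0,0,1],[0.091,0,-0.053,0,0,0,1],[0.141,0,-0.073,0,0,0,1],[0.192,0,-0.088,0,0,0,1],[0.244,0,-0.097,0,0,0,1],[0.297,0,-0.101,0,0,0,1],[0.35,0,-0.1,0,0,0,1],[0.402,0,-0.094,0,0,0,1],[0.454,0,-0.082,0,0,0,1],[0.495,0,-0.07,0,0,0,1]]]'; python3 - <<'E'
from h import *
st()
for n in ['scene','wrist']:
    im=bot.capture(n); cv2.imwrite(f'pics/{n}5.png',im[:,:,::-1])
    if n=='scene': crop(im,225,130,140,120,5,'pics/c7.png')
E
```

```text
time: 10.4
tool_pos: [646.2, 174.0, 148.7]
tcp_rot: [-3.141, -0.003, -0.098]
contact_force: [-6.4, -0.4, 13.3]
grip_width: 11.1
t 10.4 pos [646.2 174.  148.7] rpy [-3.1413 -0.0035 -0.0981] F [-6.4 -0.4 13.3] w 11.1 q [ 0.15  0.67  1.19 -0.    1.28  0.25]
```

View pics/c7.png

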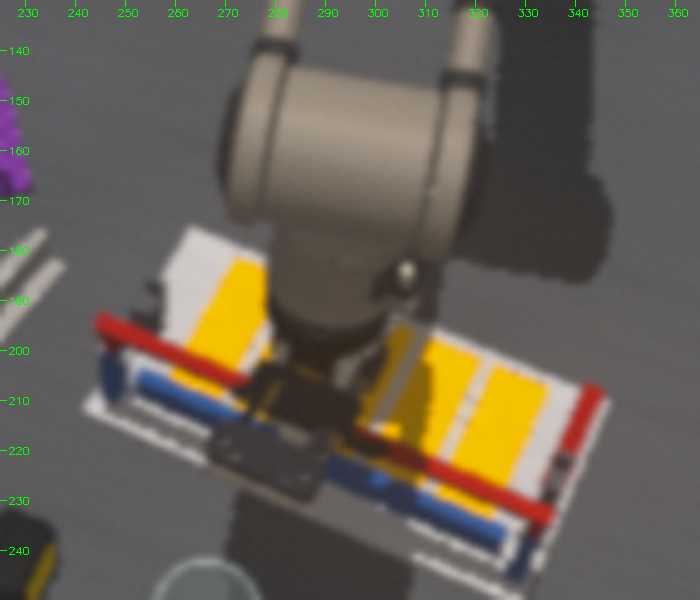

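View pics/wrist5.png

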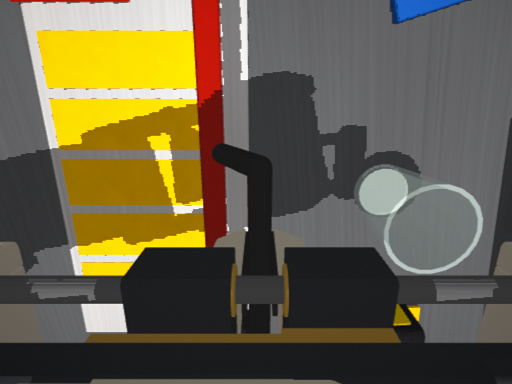

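```bash
python3 -m inch '[[[0,0,0,0,0,0,0.2],[0,0,0,0,0,0,0.2],[0,0,0,0,0,0,0.2],[0,0,-0.1,0,0,0,0.2],[0,0,-0.25,0,0,0,0.2],[0,0,-0.5,0,0,0,-1],[0,0,-0.75,0,0,0,-1],[0,0,-0.9,0,0,0,-1],[0,0,-0.9,0,0,0,-1],[0,0,-0.9,0,0,0,-1]]]'; python3 - <<'E'
from h import *
st()
fr((547,-50,330),P[2])
for n in ['scene','top']:
    im=bot.capture(n); cv2.imwrite(f'pics/{n}6.png',im[:,:,::-1])
    if n=='scene': crop(im,225,130,140,120,5,'pics/c8.png')
E
```

```text
time: 11.75
tool_pos: [644.4, 174.3, 324.8]
tcp_rot: [3.141, 0.002, -0.098]
contact_force: [0.2, -0.3, -0.9]
grip_width: 82.1
t 11.75 pos [644.4 174.3 324.8] rpy [ 3.141e+00  1.800e-03 -9.790e-02] F [ 0.2 -0.3 -0.9] w 82.1 q [ 0.15  0.59  0.86 -0.    1.69  0.25]
shift [-0.3752  1.1638 -0.0246] turn [0.0008 0.0023 0.0016] t 11.75
```

View pics/c8.png

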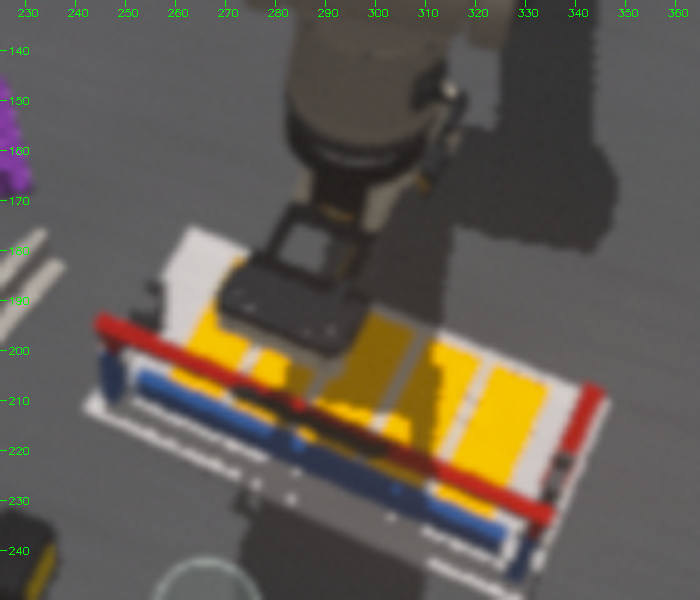

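```bash
python3 -m inch '[[[-0.03,0.1,0,0,0,-0.2,-1],[-0.06,0.3,0,0,0,-0.4,-1],[-0.1,0.5,0,0,0,-0.6,-1],[-0.16,0.65,0,0,0,-0.8,-1],[-0.2,0.8,0,0,0,-0.95,-1],[-0.24,0.9,0,0,0,-0.95,-1],[-0.24,0.9,0,0,0,-0.95,-1],[-0.24,0.9,0,0,0,-0.95,-1],[-0.24,0.9,0,0,0,-0.95,-1],[-0.24,0.9,0,0,0,-0.95,-1]]]'; python3 - <<'E'
from h import *
st()
fr((525,-103,260),1.33)
E
```

```text
time: 13.1
tool_pos: [579.5, 0.6, 326.1]
tcp_rot: [-3.141, 0.0, 0.649]
contact_force: [-0.4, 0.4, 0.0]
grip_width: 91.4
t 13.1 pos [579.5   0.6 326.1] rpy [-3.1415e+00  1.0000e-04  6.4890e-01] F [-0.4  0.4  0. ] w 91.4 q [-0.13  0.4   1.17  0.    1.57 -0.78]
shift [-0.5301  0.2481  0.3306] turn [-2.000e-04  1.000e-04 -8.672e-01] t 13.1
```

```bash
python3 -m inch '[[[-0.1,0.05,0.06,0,0,-0.2,-1],[-0.2,0.1,0.12,0,0,-0.4,-1],[-0.3,0.15,0.18,0,0,-0.6,-1],[-0.4,0.2,0.24,0,0,-0.8,-1],[-0.53,0.248,0.33,0,0,-0.867,-1],[-0.53,0.248,0.33,0,0,-0.867,-1],[-0.53,0.248,0.33,0,0,-0.867,-1],[-0.53,0.248,0.33,0,0,-0.867,-1],[-0.53,0.248,0.33,0,0,-0.867,-1],[-0.53,0.248,0.33,0,0,-0.867,-1]]]'; python3 - <<'E'
from h import *
import pickle
st()
pickle.dump(bot.get_obs(),open('w7.pkl','wb')); im=bot.capture('wrist'); cv2.imwrite('pics/w7.png',im[:,:,::-1])
E
```

```text
time: 14.35
tool_pos: [525.0, -103.3, 260.5]
tcp_rot: [3.141, 0.0, 1.33]
contact_force: [0.2, 0.5, -0.2]
grip_width: 92.2
t 14.35 pos [ 525.  -103.3  260.5] rpy [3.1412e+00 1.0000e-04 1.3296e+00] F [ 0.2  0.5 -0.2] w 92.2 q [-0.34  0.34  1.44 -0.    1.37 -1.67]
```

View pics/w7.png

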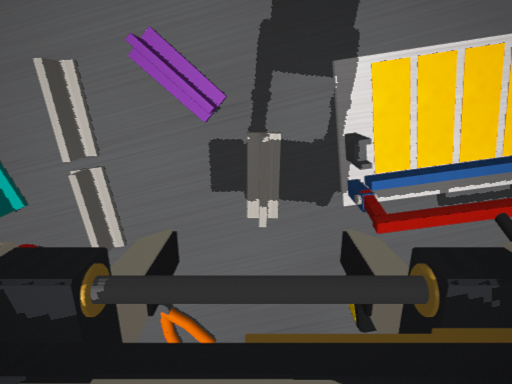

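```bash
python3 - <<'E'
import cv2
from h import crop
t=cv2.imread('pics/w7.png')[:,:,::-1]
crop(t,235,120,60,115,5,'pics/c9.png'); crop(t,20,45,120,210,3,'pics/c10.png')
E
```

```text
(no output)
```

View pics/c9.png

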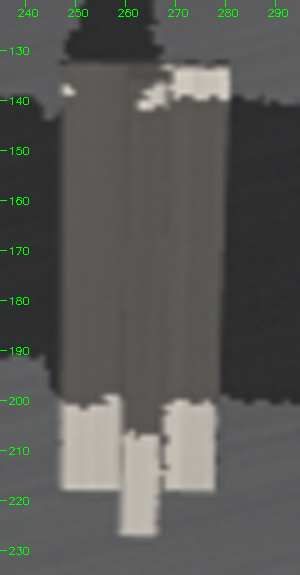

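View pics/c10.png

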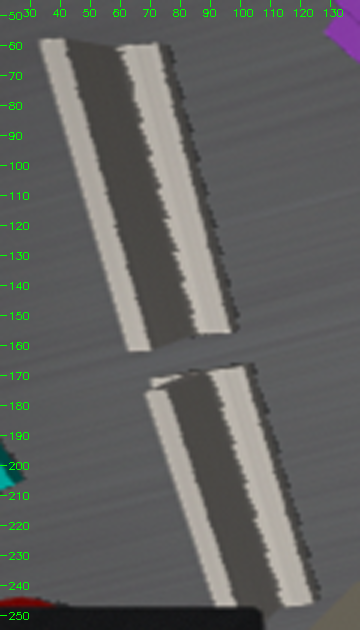

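```bash
python3 - <<'E'
from h import *
import pickle
C=cam('wrist',pickle.load(open('w7.pkl','rb'))); b=np.array([-.4,-.4])
for uv,z in [((247,133.3),8),((281,133.3),8),((246.7,217.8),8),((277.8,217.8),8),((262.7,226.6),40),((259,226.6),40),((266.5,226.6),40)]:
    print(uv,bp(C,b+uv,z).round(1))
n=(bp(C,b+(247,133.3),8)+bp(C,b+(281,133.3),8))/2; f=(bp(C,b+(246.7,217.8),8)+bp(C,b+(277.8,217.8),8))/2
print('A',(n+f)/2,np.linalg.norm(f-n),np.arctan2(*(f-n)[1::-1]))
c=[-.3,-.3]
for uv in [(71,60),(66.5,161.5),(71,157)]: print(bp(C,uv,40).round(1))
E
```

```text
(247, 133.3) [ 488.8 -110.8    8. ]
(281, 133.3) [499.4 -67.7   8. ]
(246.7, 217.8) [ 603.5 -141.     8. ]
(277.8, 217.8) [614.  -98.1   8. ]
(262.7, 226.6) [ 608.5 -119.1   40. ]
(259, 226.6) [ 607.3 -123.8   40. ]
(266.5, 226.6) [ 609.7 -114.2   40. ]
A [ 551.41742556 -104.36635121    8.        ] 118.64316164973799 -0.2583924476172627
[ 359.6 -280.3   40. ]
[ 466. -334.   40.]
[ 462.1 -326.2   40. ]
```

```bash
python3 -c "
from h import *
fr((551.4,-104.4,80),1.3124)"
```

```text
shift [0.0267 0.1297 0.9021] turn [0.0003 0.0001 0.0217] t 14.4
```

```bash
python3 -m inch '[[[0.01,0.05,0.2,0,0,0.01,-1],[0.02,0.1,0.4,0,0,0.022,-1],[0.027,0.13,0.6,0,0,0.022,-1],[0.027,0.13,0.75,0,0,0.022,-1],[0.027,0.13,0.9,0,0,0.022,-1],[0.027,0.13,0.9,0,0,0.022,-1],[0.027,0.13,0.9,0,0,0.022,-1],[0.027,0.13,0.9,0,0,0.022,-1],[0.027,0.13,0.9,0,0,0.022,-1],[0.027,0.13,0.9,0,0,0.022,-1]]]'; python3 - <<'E'
from h import *
fr((551.4,-104.4,13),1.3124)
im=bot.capture('wrist'); cv2.imwrite('pics/w8.png',im[:,:,::-1])
E
```

```text
time: 15.65
tool_pos: [551.5, -104.7, 80.9]
tcp_rot: [3.141, 0.0, 1.312]
contact_force: [1.0, 0.2, -0.7]
grip_width: 91.9
shift [ 0.0014 -0.0014  0.3394] turn [ 0.0013  0.0002 -0.0007] t 15.65
```

View pics/w8.png

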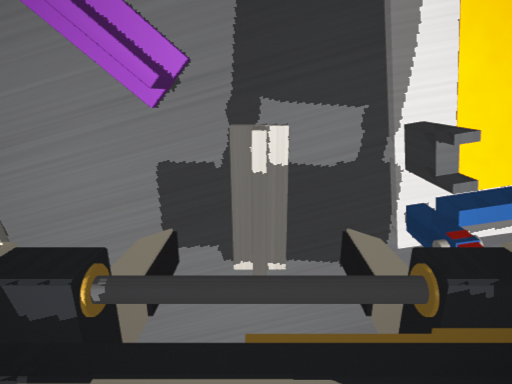

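```bash
python3 -m inch '[[[0,0,0.12,0,0,0,-1],[0,0,0.22,0,0,0,-1],[0,0,0.3,0,0,0,-1],[0,0,0.34,0,0,0,-0.5],[0,0,0.34,0,0,0,1],[0,0,0.34,0,0,0,1],[0,0,0.34,0,0,0,1],[0,0,0.34,0,0,0,1],[0,0,0.34,0,0,0,1],[0,0,0.34,0,0,0,1]]]'; python3 - <<'E'
from h import *
st()
E
```

```text
time: 16.95
tool_pos: [551.3, -104.6, 12.4]
tcp_rot: [3.141, 0.0, 1.312]
contact_force: [-0.2, 0.3, 0.3]
grip_width: 26.0
t 16.95 pos [ 551.3 -104.6   12.4] rpy [3.1414e+00 1.0000e-04 1.3119e+00] F [-0.2  0.3  0.3] w 26.0 q [-0.32  0.66  1.66 -0.    0.82 -1.64]
```

```bash
python3 -m inch '[[[0,0,0,0,0,0,1],[0,0,0,0,0,0,1],[0,0,0,0,0,0,1],[0,0,0,0,0,0,1],[0,0,-0.1,0,0,0,1],[0,0,-0.25,0,0,0,1],[0,0,-0.4,0,0,0,1],[0,0,-0.55,0,0,0,1],[0,0,-0.6,0,0,0,1],[0,0,-0.6,0,0,0,1]]]'; python3 - <<'E'
from h import *
st()
im=bot.capture('wrist'); cv2.imwrite('pics/w9.png',im[:,:,::-1])
fr(J(-30,112,135),P[2]+np.pi/2)
E
```

```text
time: 18.2
tool_pos: [551.2, -104.6, 132.0]
tcp_rot: [3.142, 0.0, 1.312]
contact_force: [0.5, -0.3, -3.0]
grip_width: 9.9
t 18.2 pos [ 551.2 -104.6  132. ] rpy [3.1416e+00 1.0000e-04 1.3119e+00] F [ 0.5 -0.3 -3. ] w 9.9 q [-0.32  0.5   1.56 -0.    1.09 -1.64]
shift [ 1.9075 -0.6771 -0.0175] turn [-2.100e-03 -2.000e-04 -2.034e-01] t 18.25
```

View pics/w9.png

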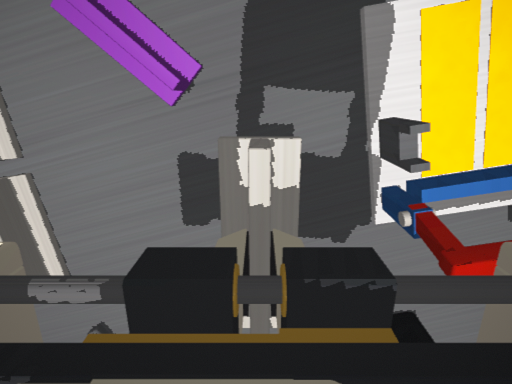

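```bash
python3 -m inch '[[[0.1,-0.1,-0.02,0,0,-0.05,1],[0.25,-0.2,-0.02,0,0,-0.1,1],[0.4,-0.3,-0.02,0,0,-0.15,1],[0.55,-0.4,-0.02,0,0,-0.2,1],[0.7,-0.5,-0.02,0,0,-0.2,1],[0.85,-0.6,-0.02,0,0,-0.2,1],[1,-0.68,-0.02,0,0,-0.2,1],[1,-0.68,-0.02,0,0,-0.2,1],[1,-0.68,-0.02,0,0,-0.2,1],[1,-0.68,-0.02,0,0,-0.2,1]]]'; python3 - <<'E'
from h import *
st()
fr(J(-10,112,135),P[2]+np.pi/2)
E
```

```text
time: 19.5
tool_pos: [471.1, 122.7, 135.8]
tcp_rot: [-3.141, 0.0, 1.468]
contact_force: [0.4, -0.8, -2.7]
grip_width: 9.8
t 19.5 pos [471.1 122.7 135.8] rpy [-3.1409e+00  5.0000e-04  1.4678e+00] F [ 0.4 -0.8 -2.7] w 9.8 q [ 0.1   0.37  1.76 -0.    1.01 -1.37]
shift [0.9014 0.2398 0.0035] turn [-0.0009  0.0006 -0.0049] t 19.5
```

```bash
python3 -m inch '[[[0.15,0.04,0,0,0,0,1],[0.3,0.08,0,0,0,0,1],[0.45,0.12,0,0,0,0,1],[0.6,0.16,0,0,0,0,1],[0.75,0.2,0,0,0,0,1],[0.85,0.24,0,0,0,-0.005,1],[0.9,0.24,0,0,0,-0.005,1],[0.9,0.24,0,0,0,-0.005,1],[0.9,0.24,0,0,0,-0.005,1],[0.9,0.24,0,0,0,-0.005,1]]]'; python3 - <<'E'
from h import *
import pickle
st()
pickle.dump(bot.get_obs(),open('w10.pkl','wb'));im=bot.capture('wrist'); cv2.imwrite('pics/w10.png',im[:,:,::-1])
fr(J(-6,112,24),P[2]+np.pi/2)
C=cam('wrist')
for q in [(-90,112,10),(60,112,10),(-90,135.5,10),(-90,88.5,10)]: print(q,pj(C,J(*q)).round(1))
E
```

```text
time: 20.75
tool_pos: [537.0, 297.0, 136.4]
tcp_rot: [-3.142, 0.0, 1.472]
contact_force: [0.8, 0.2, -1.7]
grip_width: 9.9
t 20.75 pos [537.  297.  136.4] rpy [-3.1415e+00  3.0000e-04  1.4721e+00] F [ 0.8  0.2 -1.7] w 9.9 q [ 0.38  0.58  1.39 -0.    1.17 -1.09]
shift [1.000e-04 2.140e-02 5.624e-01] turn [0.0001 0.0002 0.0007] t 20.8
(-90, 112, 10) [258.5  96. ]
(60, 112, 10) [258.6 250.2]
(-90, 135.5, 10) [285.4  96. ]
(-90, 88.5, 10) [231.7  96. ]
```

View pics/w10.png

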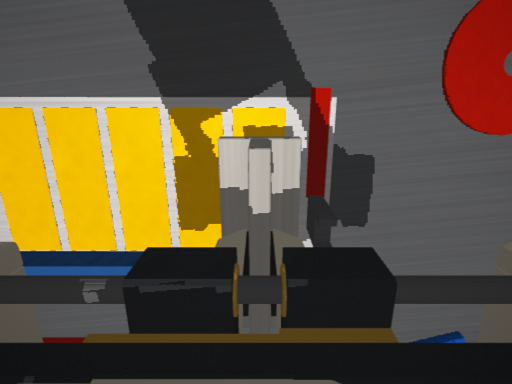

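```bash
python3 -m inch '[[[0,0.02,0.1,0,0,0,1],[0,0.02,0.2,0,0,0,1],[0,0.02,0.3,0,0,0,1],[0,0.02,0.4,0,0,0,1],[0,0.02,0.48,0,0,0,1],[0,0.02,0.53,0,0,0,1],[0,0.02,0.56,0,0,0,1],[0,0.02,0.565,0,0,0,1],[0,0.02,0.565,0,0,0,1],[0,0.02,0.565,0,0,0,1]]]'; python3 - <<'E'
from h import *
st()
im=bot.capture('wrist'); cv2.imwrite('pics/w11.png',im[:,:,::-1])
fr(J(0,112,23),P[2]+np.pi/2)
E
```

```text
time: 22.05
tool_pos: [541.4, 297.5, 23.8]
tcp_rot: [3.141, -0.0, 1.473]
contact_force: [0.3, -0.1, -3.1]
grip_width: 9.8
t 22.05 pos [541.4 297.5  23.8] rpy [ 3.1406e+00 -4.0000e-04  1.4730e+00] F [ 0.3 -0.1 -3.1] w 9.8 q [ 0.38  0.72  1.48 -0.    0.94 -1.09]
shift [-0.0039  0.0305  0.0038] turn [ 0.001  -0.0004  0.0017] t 22.1
```

View pics/w11.png

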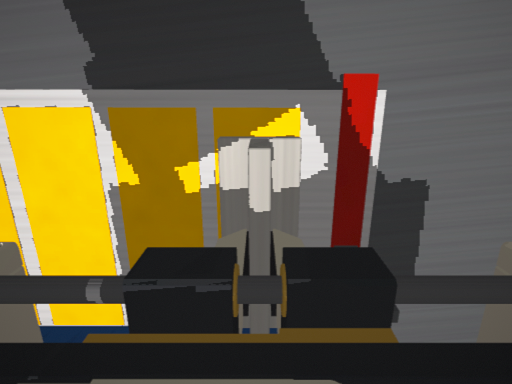

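```bash
python3 -m inch '[[[0,0.004,0.002,0,0,0,1],[0,0.008,0.004,0,0,0,1],[0,0.012,0.004,0,0,0,1],[0,0.016,0.004,0,0,0,1],[0,0.02,0.004,0,0,0,1],[0,0.024,0.004,0,0,0,1],[0,0.028,0.004,0,0,0,1],[0,0.03,0.004,0,0,0,1],[0,0.03,0.004,0,0,0,1],[0,0.03,0.004,0,0,0,1]]]'; python3 - <<'E'
from h import *
st()
fr(J(0,112,23),P[2]+np.pi/2)
E
```

```text
time: 23.35
tool_pos: [547.0, 296.7, 22.5]
tcp_rot: [3.142, 0.0, 1.473]
contact_force: [0.7, -0.4, -3.8]
grip_width: 9.8
t 23.35 pos [547.  296.7  22.5] rpy [3.1416e+00 1.0000e-04 1.4729e+00] F [ 0.7 -0.4 -3.8] w 9.8 q [ 0.37  0.73  1.47 -0.    0.95 -1.1 ]
shift [-0.0032  0.0018 -0.0027] turn [0.     0.0001 0.0016] t 23.35
```

```bash
python3 -m inch '[[[0,0.003,0.001,0,0,0,1],[0,0.006,0.001,0,0,0,1],[0,0.009,0.001,0,0,0,1],[0,0.012,0.001,0,0,0,1],[0,0.015,0.001,0,0,0,1],[0,0.018,0.001,0,0,0,1],[0,0.02,0.001,0,0,0,1],[0,0.02,0.001,0,0,0,1],[0,0.02,0.001,0,0,0,1],[0,0.02,0.001,0,0,0,1]]]'; python3 - <<'E'
from h import *
st()
fr(J(0,112,23),P[2]+np.pi/2)
E
```

```text
time: 24.6
tool_pos: [547.4, 296.7, 22.4]
tcp_rot: [-3.135, 0.002, 1.473]
contact_force: [-13.1, 1.5, 6.7]
grip_width: 9.8
t 24.6 pos [547.4 296.7  22.4] rpy [-3.1348e+00  1.6000e-03  1.4734e+00] F [-13.1   1.5   6.7] w 9.8 q [ 0.37  0.73  1.46  0.    0.96 -1.1 ]
shift [-0.0034 -0.0001 -0.0031] turn [-0.0086  0.002   0.0023] t 24.6
```

```bash
python3 -m inch '[[[0,-0.005,0,0,0,0,0.2],[0,-0.01,0,0,0,0,0.2],[0,-0.01,0,0,0,0,0.2],[0,-0.01,0,0,0,0,0.2],[0,-0.01,-0.1,0,0,0,0.2],[0,-0.01,-0.25,0,0,0,0.2],[0,-0.01,-0.4,0,0,0,0.2],[0,-0.01,-0.6,0,0,0,0.2],[0,-0.01,-0.7,0,0,0,0.2],[0,-0.01,-0.7,0,0,0,0.2]]]'; python3 - <<'E'
from h import *
st()
im=bot.capture('wrist'); cv2.imwrite('pics/w12.png',im[:,:,::-1])
C=cam('wrist')
for q in [(-60,112,50),(-60,134,18),(-60,90,18),(60,112,50)]: print(q,pj(C,J(*q)).round(1))
E
```

```text
time: 25.85
tool_pos: [550.1, 296.8, 164.0]
tcp_rot: [3.138, -0.002, 1.473]
contact_force: [0.7, 0.6, -0.7]
grip_width: 37.0
t 25.85 pos [550.1 296.8 164. ] rpy [ 3.1380e+00 -1.7000e-03  1.4728e+00] F [ 0.7  0.6 -0.7] w 37.0 q [ 0.37  0.57  1.32 -0.    1.24 -1.1 ]
(-60, 112, 50) [257.8 118. ]
(-60, 134, 18) [281.2 115.6]
(-60, 90, 18) [234.7 115.6]
(60, 112, 50) [257.8 245.7]
```

View pics/w12.png

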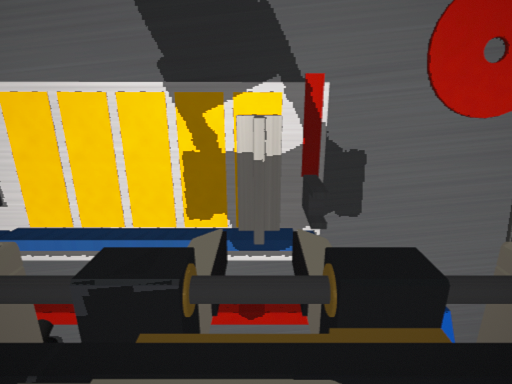

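```bash
python3 -m inch '[[[-0.2,0,-0.1,0,0,0,-1],[-0.4,0,-0.2,0,0,0,-1],[-0.6,0,-0.3,0,0,0,-1],[-0.8,-0.05,-0.4,0,0,0,-1],[-1,-0.1,-0.5,0,0,0,-1],[-1,-0.1,-0.5,0,0,0,-1],[-1,-0.1,-0.5,0,0,0,-1],[-1,-0.1,-0.5,0,0,0,-1],[-1,-0.1,-0.5,0,0,0,-1],[-1,-0.1,-0.5,0,0,0,-1]]]' >/dev/null; python3 -m inch '[[[-0.25,0,0,0,0,0,-1],[-0.5,0,0,0,0,0,-1],[-0.75,0,0,0,0,0,-1],[-1,0,0,0,0,0,-1],[-1,0,0,0,0,0,-1],[-1,0,0,0,0,0,-1],[-1,0,0,0,0,0,-1],[-1,0,0,0,0,0,-1],[-1,0,0,0,0,0,-1],[-1,0,0,0,0,0,-1]]]'; python3 - <<'E'
from h import *
st()
fr((500,-322,265),1.42)
E
```

```text
time: 28.4
tool_pos: [490.1, -99.2, 262.3]
tcp_rot: [3.142, 0.0, 1.473]
contact_force: [-0.4, 0.4, -0.1]
grip_width: 91.8
t 28.4 pos [490.1 -99.2 262.3] rpy [3.1415 0.     1.4734] F [-0.4  0.4 -0.1] w 91.8 q [-0.35  0.27  1.53 -0.    1.34 -1.83]
shift [-1.1038  0.1576 -0.0133] turn [0.0001 0.0001 0.068 ] t 28.4
```

```bash
python3 -m inch '[[[-0.25,0.04,0,0,0,0.02,-1],[-0.5,0.08,0,0,0,0.04,-1],[-0.75,0.12,0,0,0,0.068,-1],[-1,0.16,0,0,0,0.068,-1],[-1,0.16,0,0,0,0.068,-1],[-1,0.16,0,0,0,0.068,-1],[-1,0.16,0,0,0,0.068,-1],[-1,0.16,0,0,0,0.068,-1],[-1,0.16,0,0,0,0.068,-1],[-1,0.16,0,0,0,0.068,-1]]]'; python3 - <<'E'
from h import *
import pickle
st()
pickle.dump(bot.get_obs(),open('w13.pkl','wb'));im=bot.capture('wrist'); cv2.imwrite('pics/w13.png',im[:,:,::-1])
crop(im,150,20,190,225,3,'pics/c13.png')
E
```

```text
time: 29.65
tool_pos: [502.4, -301.4, 262.4]
tcp_rot: [3.141, 0.0, 1.42]
contact_force: [-0.1, 0.3, 0.0]
grip_width: 91.6
t 29.65 pos [ 502.4 -301.4  262.4] rpy [3.1414e+00 2.0000e-04 1.4199e+00] F [-0.1  0.3  0. ] w 91.6 q [-0.67  0.43  1.29 -0.    1.42 -2.09]
```

View pics/w13.png

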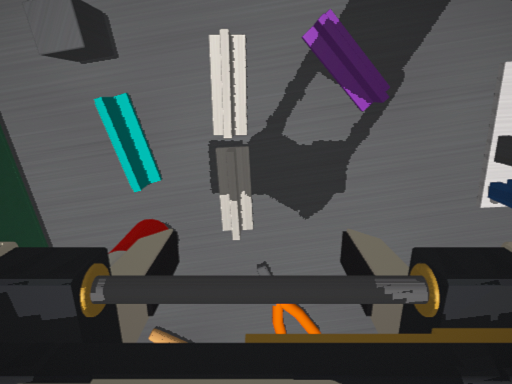

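View pics/c13.png

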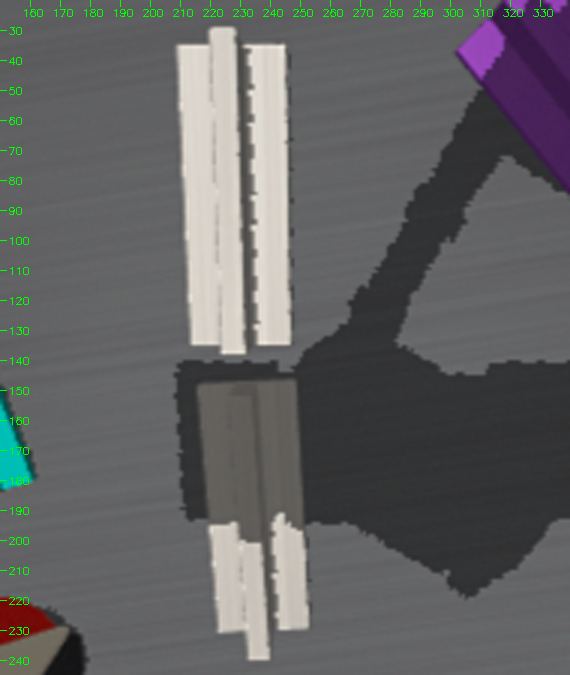

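```bash
python3 - <<'E'
from h import *
import pickle
C=cam('wrist',pickle.load(open('w13.pkl','rb'))); b=np.array([-.33,-.33])
for nm,q,w in [('C',[(209.5,35),(245.5,34.5),(214,134.5),(247.3,134.5)],[(224.5,29),(227.3,137.7)]),('B',[(216,147.5),(249,146.5),(223,230.5),(253,229.5)],[(235.8,239.7)])]:
    X=[bp(C,b+u,8) for u in q]; n=(X[0]+X[1])/2; f=(X[2]+X[3])/2
    a=np.arctan2(*(f-n)[1::-1]); c=(n+f)/2
    print(nm,c.round(1),'len',np.linalg.norm(f-n).round(1),'w',np.linalg.norm(X[0]-X[1]).round(1),'ang',a.round(4),'yaw',(a+np.pi/2).round(4), [bp(C,b+u,40).round(1) for u in w], 'pred ends',(c[:2]+60*np.array([np.cos(a),np.sin(a)])).round(1),(c[:2]-60*np.array([np.cos(a),np.sin(a)])).round(1))
E
```

```text
C [ 407. -325.    8.] len 118.5 w 43.2 ang -0.1472 yaw 1.4236 [array([ 348.1, -316.4,   40. ]), array([ 465.5, -334.9,   40. ])] pred ends [ 466.4 -333.8] [ 347.7 -316.2]
B [ 541.9 -340.9    8. ] len 120.3 w 43.9 ang -0.1112 yaw 1.4596 [array([ 601.4, -348.3,   40. ])] pred ends [ 601.6 -347.5] [ 482.3 -334.2]
```

```bash
python3 -c "
from h import *
fr((541.9,-341.2,80),1.453)"
```

```text
shift [-0.1663  0.2251  0.9121] turn [ 0.0001  0.0002 -0.0423] t 29.7
```

```bash
python3 -m inch '[[[-0.08,0.11,0.1,0,0,-0.02,-1],[-0.166,0.225,0.25,0,0,-0.042,-1],[-0.166,0.225,0.45,0,0,-0.042,-0.6],[-0.166,0.225,0.65,0,0,-0.042,-0.6],[-0.166,0.225,0.85,0,0,-0.042,-0.5],[-0.166,0.225,0.91,0,0,-0.042,-0.5],[-0.166,0.225,0.91,0,0,-0.042,-0.5],[-0.166,0.225,0.91,0,0,-0.042,-0.5],[-0.166,0.225,0.91,0,0,-0.042,-0.5],[-0.166,0.225,0.91,0,0,-0.042,-0.5]]]'; python3 - <<'E'
from h import *
fr((541.9,-341.2,13),1.453)
im=bot.capture('wrist'); cv2.imwrite('pics/w14.png',im[:,:,::-1])
E
```

```text
time: 30.95
tool_pos: [542.2, -341.6, 81.3]
tcp_rot: [3.14, 0.001, 1.452]
contact_force: [-0.3, -1.2, -0.2]
grip_width: 68.9
shift [ 0.0022 -0.0021  0.3417] turn [ 0.0018  0.0012 -0.0007] t 30.95
```

View pics/w14.png

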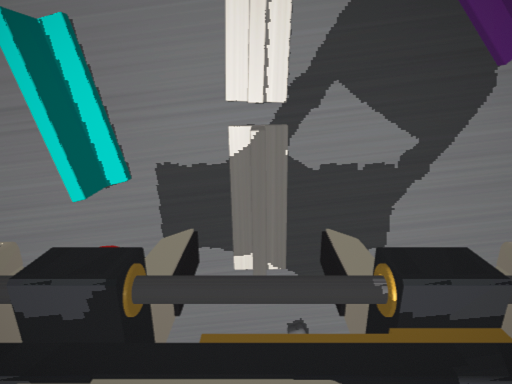

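Tee B is centred between the fingers (cols 230–288, near end at row 125). Descend and close.

```bash
python3 -m inch '[[[0,0,0.12,0,0,0,-0.5],[0,0,0.22,0,0,0,-0.5],[0,0,0.3,0,0,0,-0.2],[0,0,0.34,0,0,0,0.1],[0,0,0.34,0,0,0,1],[0,0,0.34,0,0,0,1],[0,0,0.34,0,0,0,1],[0,0,0.34,0,0,0,1],[0,0,0.34,0,0,0,1],[0,0,0.34,0,0,0,1]]]' | tail -1;  python3 -m inch '[[[0,0,0,0,0,0,1],[0,0,0,0,0,0,1],[0,0,-0.1,0,0,0,1],[0,0,-0.25,0,0,0,1],[0,0,-0.4,0,0,0,1],[0,0,-0.55,0,0,0,1],[0,0,-0.7,0,0,0,1],[0,0,-0.7,0,0,0,1],[0,0,-0.7,0,0,0,1],[0,0,-0.7,0,0,0,1]]]'; python3 - <<'E'
from h import *
st()
im=bot.capture('wrist'); cv2.imwrite('pics/w15.png',im[:,:,::-1])
fr(J(-10,56,140),P[2]+np.pi/2)
E
```

```text
grip_width: 9.7
time: 33.5
tool_pos: [541.0, -340.7, 150.2]
tcp_rot: [-3.138, -0.002, 1.453]
contact_force: [-0.7, -0.2, -2.6]
grip_width: 9.9
t 33.5 pos [ 541.  -340.7  150.2] rpy [-3.1385e+00 -2.0000e-03  1.4525e+00] F [-0.7 -0.2 -2.6] w 9.9 q [-0.68  0.62  1.29 -0.    1.24 -2.13]
shift [ 2.8849 -0.3901  0.0581] turn [-0.0033 -0.0021 -0.0244] t 33.55
```

View pics/w15.png

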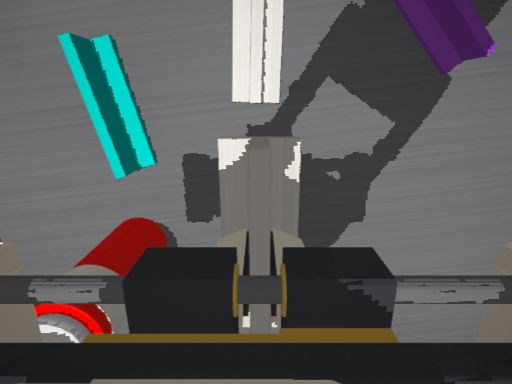

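```bash
python3 -m inch '[[[0.1,-0.05,0,0,0,-0.01,1],[0.25,-0.1,0,0,0,-0.02,1],[0.4,-0.15,0,0,0,-0.024,1],[0.55,-0.2,0,0,0,-0.024,1],[0.7,-0.25,0,0,0,-0.024,1],[0.85,-0.3,0,0,0,-0.024,1],[0.97,-0.35,0,0,0,-0.024,1],[0.97,-0.39,0,0,0,-0.024,1],[0.97,-0.39,0,0,0,-0.024,1],[0.97,-0.39,0,0,0,-0.024,1]]]' |grep -E 'pos|width'; python3 -m inch '[[[0.1,-0.02,0,0,0,0,1],[0.25,-0.02,0,0,0,0,1],[0.4,-0.02,0,0,0,0,1],[0.55,-0.02,0,0,0,0,1],[0.7,-0.02,0,0,0,0,1],[0.85,-0.02,0,0,0,0,1],[0.97,-0.02,0,0,0,0,1],[0.97,-0.02,0,0,0,0,1],[0.97,-0.02,0,0,0,0,1],[0.97,-0.02,0,0,0,0,1]]]'; python3 - <<'E'
from h import *
st()
fr(J(-10,56,140),P[2]+np.pi/2)
E
```

```text
tool_pos: [487.5, -140.4, 152.3]
grip_width: 9.9
time: 36.05
tool_pos: [502.5, 53.3, 152.3]
tcp_rot: [-3.141, 0.0, 1.47]
contact_force: [-0.8, 0.7, -3.1]
grip_width: 9.5
t 36.05 pos [502.5  53.3 152.3] rpy [-3.1415e+00  2.0000e-04  1.4703e+00] F [-0.8  0.7 -3.1] w 9.5 q [-0.05  0.38  1.69 -0.    1.07 -1.52]
shift [0.9503 0.0517 0.0611] turn [-0.0001  0.0003 -0.0017] t 36.05
```

```bash
python3 -m inch '[[[0.1,0.05,0,0,0,0,1],[0.25,0.05,0.01,0,0,0,1],[0.4,0.05,0.02,0,0,0,1],[0.55,0.05,0.03,0,0,0,1],[0.7,0.05,0.04,0,0,0,1],[0.85,0.05,0.06,0,0,0,1],[0.95,0.05,0.06,0,0,0,1],[0.95,0.05,0.06,0,0,0,1],[0.95,0.05,0.06,0,0,0,1],[0.95,0.05,0.06,0,0,0,1]]]'; python3 - <<'E'
from h import *
st()
im=bot.capture('wrist'); cv2.imwrite('pics/w16.png',im[:,:,::-1])
fr(J(-6,56,24),P[2]+np.pi/2)
E
```

```text
time: 37.3
tool_pos: [531.5, 241.0, 140.4]
tcp_rot: [3.142, 0.0, 1.47]
contact_force: [-0.5, -0.0, -3.6]
grip_width: 9.7
t 37.3 pos [531.5 241.  140.4] rpy [3.1416e+00 4.0000e-04 1.4702e+00] F [-0.5 -0.  -3.6] w 9.7 q [ 0.29  0.53  1.48 -0.    1.14 -1.18]
shift [0.0012 0.0215 0.5823] turn [ 0.0002  0.0003 -0.0018] t 37.35
```

View pics/w16.png

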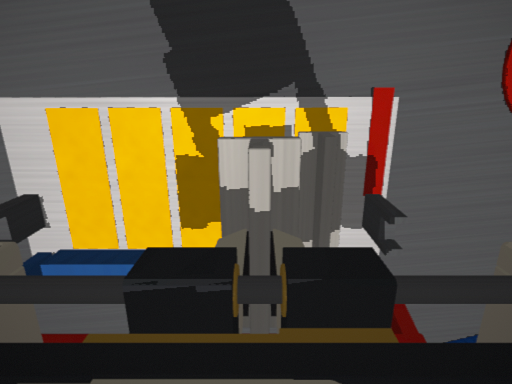

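```bash
python3 -m inch '[[[0,0.02,0.1,0,0,0,1],[0,0.02,0.2,0,0,0,1],[0,0.02,0.3,0,0,0,1],[0,0.02,0.4,0,0,0,1],[0,0.02,0.49,0,0,0,1],[0,0.02,0.54,0,0,0,1],[0,0.02,0.575,0,0,0,1],[0,0.02,0.582,0,0,0,1],[0,0.02,0.582,0,0,0,1],[0,0.02,0.582,0,0,0,1]]]'; python3 -m inch '[[[0,0.006,0.003,0,0,0,1],[0,0.012,0.006,0,0,0,1],[0,0.018,0.006,0,0,0,1],[0,0.024,0.006,0,0,0,1],[0,0.028,0.006,0,0,0,1],[0,0.032,0.006,0,0,0,1],[0,0.036,0.006,0,0,0,1],[0,0.036,0.006,0,0,0,1],[0,0.036,0.006,0,0,0,1],[0,0.036,0.006,0,0,0,1]]]'; python3 - <<'E'
from h import *
fr(J(0,56,22.4),P[2]+np.pi/2)
E
```

```text
time: 38.6
tool_pos: [535.7, 241.7, 24.4]
tcp_rot: [3.141, -0.0, 1.471]
contact_force: [0.1, 0.3, -2.5]
grip_width: 10.3
time: 39.85
tool_pos: [541.7, 241.0, 22.8]
tcp_rot: [-3.14, 0.0, 1.471]
contact_force: [-5.6, -0.3, 2.2]
grip_width: 9.6
shift [-0.0032  0.0006  0.0019] turn [-0.0018  0.0004 -0.0002] t 39.85
```

```bash
python3 -m inch '[[[0,0.003,0.001,0,0,0,1],[0,0.006,0.001,0,0,0,1],[0,0.009,0.001,0,0,0,1],[0,0.009,0.001,0,0,0,1],[0,0.009,0.001,0,0,0,1],[0,0.005,0.001,0,0,0,0.3],[0,0,0,0,0,0,0.3],[0,0,0,0,0,0,0.3],[0,0,0,0,0,0,0.3],[0,0,0,0,0,0,0.3]]]'; python3 -m inch '[[[0,0,-0.1,0,0,0,0.3],[0,0,-0.25,0,0,0,0.3],[0,0,-0.4,0,0,0,0.3],[0,0,-0.6,0,0,0,0.3],[0,0,-0.7,0,0,0,0.3],[0,0,-0.7,0,0,0,0.3],[0,0,-0.7,0,0,0,0.3],[0,0,-0.7,0,0,0,0.3],[0,0,-0.7,0,0,0,0.3],[0,0,-0.7,0,0,0,0.3]]]'; python3 - <<'E'
from h import *
st()
im=bot.capture('wrist'); cv2.imwrite('pics/w17.png',im[:,:,::-1])
C=cam('wrist')
for q in [(-60,112,50),(-60,134,18),(-60,90,18),(-60,56,50),(-60,78,18),(-60,34,18)]: print(q,pj(C,J(*q)).round(1))
E
```

```text
time: 41.1
tool_pos: [542.7, 240.8, 22.7]
tcp_rot: [3.141, 0.0, 1.471]
contact_force: [-0.4, -0.4, 0.4]
grip_width: 32.4
time: 42.35
tool_pos: [542.4, 240.8, 162.2]
tcp_rot: [-3.141, 0.0, 1.471]
contact_force: [1.0, -0.4, 0.3]
grip_width: 32.1
t 42.35 pos [542.4 240.8 162.2] rpy [-3.1409e+00  4.0000e-04  1.4714e+00] F [ 1.  -0.4  0.3] w 32.1 q [ 0.29  0.52  1.42 -0.    1.2  -1.18]
(-60, 112, 50) [323.7 119.6]
(-60, 134, 18) [340.3 117. ]
(-60, 90, 18) [293.8 117.1]
(-60, 56, 50) [257.8 119.6]
(-60, 78, 18) [281.2 117.1]
(-60, 34, 18) [234.8 117.1]
```

View pics/w17.png

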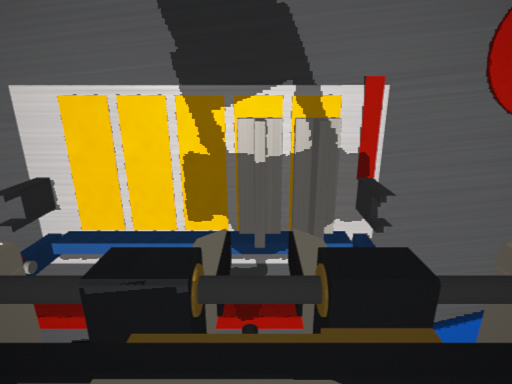

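```bash
python3 -m inch '[[[-0.2,0,-0.15,0,0,0,-1],[-0.4,0,-0.3,0,0,0,-1],[-0.6,-0.1,-0.45,0,0,0,-1],[-0.8,-0.2,-0.45,0,0,0,-1],[-1,-0.3,-0.45,0,0,0,-1],[-1,-0.3,-0.45,0,0,0,-1],[-1,-0.3,-0.45,0,0,0,-1],[-1,-0.3,-0.45,0,0,0,-1],[-1,-0.3,-0.45,0,0,0,-1],[-1,-0.3,-0.45,0,0,0,-1]]]' >/dev/null; python3 -m inch '[[[-0.25,0,0,0,0,0,-1],[-0.5,0,0,0,0,0,-1],[-0.75,0,0,0,0,0,-1],[-1,0,0,0,0,0,-1],[-1,0,0,0,0,0,-1],[-1,0,0,0,0,0,-1],[-1,0,0,0,0,0,-1],[-1,0,0,0,0,0,-1],[-1,0,0,0,0,0,-1],[-1,0,0,0,0,0,-1]]]'; python3 - <<'E'
from h import *
st()
fr((385,-322,245),1.4236)
E
```

```text
time: 44.9
tool_pos: [443.1, -150.9, 252.7]
tcp_rot: [3.142, 0.0, 1.472]
contact_force: [1.0, 0.5, 0.2]
grip_width: 91.8
t 44.9 pos [ 443.1 -150.9  252.7] rpy [3.1415e+00 1.0000e-04 1.4719e+00] F [1.  0.5 0.2] w 91.8 q [-0.49  0.22  1.63 -0.    1.3  -1.96]
shift [-0.8802 -0.2048  0.0388] turn [0.0001 0.0001 0.0615] t 44.9
```

```bash
python3 -m inch '[[[-0.2,-0.05,0.01,0,0,0.02,-1],[-0.4,-0.1,0.02,0,0,0.04,-1],[-0.6,-0.15,0.03,0,0,0.06,-1],[-0.8,-0.2,0.04,0,0,0.06,-1],[-0.88,-0.205,0.04,0,0,0.06,-1],[-0.88,-0.205,0.04,0,0,0.06,-1],[-0.88,-0.205,0.04,0,0,0.06,-1],[-0.88,-0.205,0.04,0,0,0.06,-1],[-0.88,-0.205,0.04,0,0,0.06,-1],[-0.88,-0.205,0.04,0,0,0.06,-1]]]'; python3 - <<'E'
from h import *
import pickle
st()
pickle.dump(bot.get_obs(),open('w18.pkl','wb'));im=bot.capture('wrist'); cv2.imwrite('pics/w18.png',im[:,:,::-1])
crop(im,215,110,100,130,4,'pics/c18.png')
E
```

```text
time: 46.15
tool_pos: [385.0, -321.8, 244.9]
tcp_rot: [3.141, 0.0, 1.425]
contact_force: [-0.5, 1.1, 0.8]
grip_width: 91.8
t 46.15 pos [ 385.  -321.8  244.9] rpy [3.1414e+00 2.0000e-04 1.4249e+00] F [-0.5  1.1  0.8] w 91.8 q [-0.85  0.28  1.55  0.    1.3  -2.27]
```

View pics/w18.png

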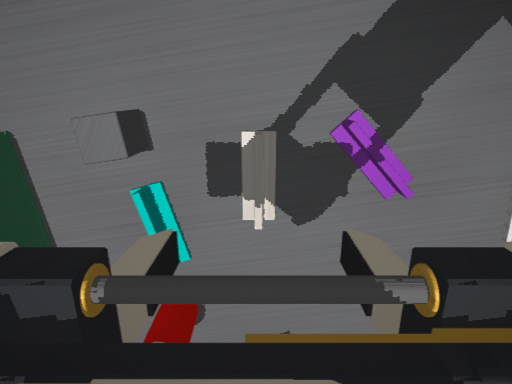

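View pics/c18.png

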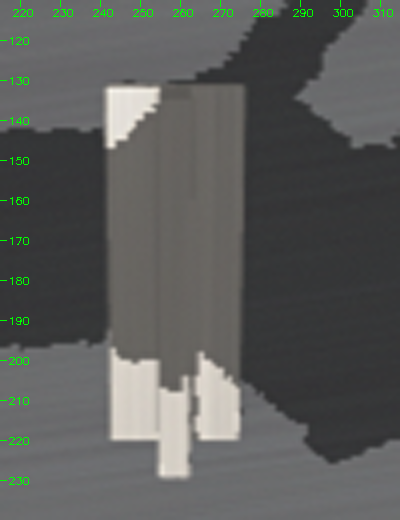

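```bash
python3 - <<'E'
from h import *
import pickle
C=cam('wrist',pickle.load(open('w18.pkl','rb'))); b=np.array([-.37,-.37])
X=[bp(C,b+u,8) for u in [(241.3,131.3),(276,131),(242.7,219.8),(274.8,219.8)]]; n=(X[0]+X[1])/2; f=(X[2]+X[3])/2
a=np.arctan2(*(f-n)[1::-1]); c=(n+f)/2; print(c,np.linalg.norm(f-n),a,a+np.pi/2,bp(C,b+(258.3,229.3),40),c[:2]+60*np.array([np.cos(a),np.sin(a)]))
fr((c[0],c[1],75),a+np.pi/2)
E
```

```text
[ 406.75404322 -325.7040189     8.        ] 119.71904278311169 -0.14616183421703052 1.424634492577866 [ 465.75846399 -334.85462484   40.        ] [ 466.11428493 -334.44253733]
shift [-0.0024  0.1106  0.849 ] turn [ 0.0002  0.0002 -0.    ] t 46.2
```

```bash
python3 -m inch '[[[0,0.05,0.15,0,0,0,-0.5],[0,0.11,0.3,0,0,0,-0.5],[0,0.11,0.5,0,0,0,-0.5],[0,0.11,0.7,0,0,0,-0.5],[0,0.11,0.85,0,0,0,-0.5],[0,0.11,0.85,0,0,0,-0.5],[0,0.11,0.85,0,0,0,-0.5],[0,0.11,0.85,0,0,0,-0.5],[0,0.11,0.85,0,0,0,-0.5],[0,0.11,0.85,0,0,0,-0.5]]]' ; python3 - <<'E'
from h import *
fr((406.8,-325.8,13),1.4246)
im=bot.capture('wrist'); cv2.imwrite('pics/w19.png',im[:,:,::-1])
E
```

```text
time: 47.45
tool_pos: [406.7, -325.6, 75.3]
tcp_rot: [3.141, 0.001, 1.424]
contact_force: [-0.5, -0.0, -0.5]
grip_width: 68.9
shift [-6.000e-04  2.000e-04  3.114e-01] turn [ 0.001   0.0009 -0.0006] t 47.45
```

View pics/w19.png

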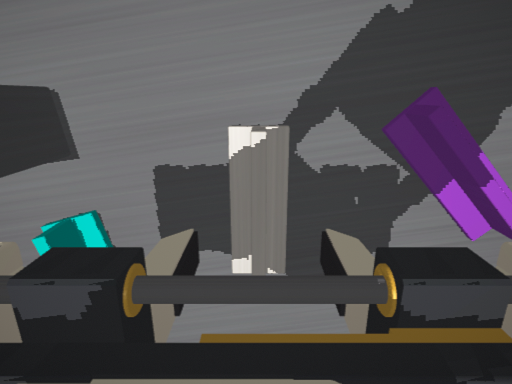

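Tee C is centred (cols 229–288). Descend, close, lift.

```bash
python3 -m inch '[[[0,0,0.1,0,0,0,-0.5],[0,0,0.2,0,0,0,-0.5],[0,0,0.28,0,0,0,-0.2],[0,0,0.312,0,0,0,0.1],[0,0,0.312,0,0,0,1],[0,0,0.312,0,0,0,1],[0,0,0.312,0,0,0,1],[0,0,0.312,0,0,0,1],[0,0,0.312,0,0,0,1],[0,0,0.312,0,0,0,1]]]' |grep -E 'pos|width';  python3 -m inch '[[[0,0,0,0,0,0,1],[0,0,0,0,0,0,1],[0,0,-0.1,0,0,0,1],[0,0,-0.25,0,0,0,1],[0,0,-0.4,0,0,0,1],[0,0,-0.55,0,0,0,1],[0,0,-0.7,0,0,0,1],[0,0,-0.7,0,0,0,1],[0,0,-0.7,0,0,0,1],[0,0,-0.7,0,0,0,1]]]'; python3 - <<'E'
from h import *
st()
im=bot.capture('wrist'); cv2.imwrite('pics/w20.png',im[:,:,::-1])
im=bot.capture('top'); cv2.imwrite('pics/t20.png',im[:,:,::-1])
fr(J(-10,0,140),P[2]+np.pi/2)
E
```

```text
tool_pos: [406.7, -325.7, 12.7]
grip_width: 9.7
time: 50.0
tool_pos: [405.9, -324.7, 150.6]
tcp_rot: [-3.139, -0.002, 1.424]
contact_force: [0.3, 0.1, -2.8]
grip_width: 9.6
t 50.0 pos [ 405.9 -324.7  150.6] rpy [-3.1391e+00 -2.0000e-03  1.4242e+00] F [ 0.3  0.1 -2.8] w 9.6 q [-0.82  0.41  1.65 -0.    1.09 -2.25]
shift [2.6134 0.2212 0.0589] turn [-0.0022 -0.0018 -0.0604] t 50.1
```

View pics/w20.png

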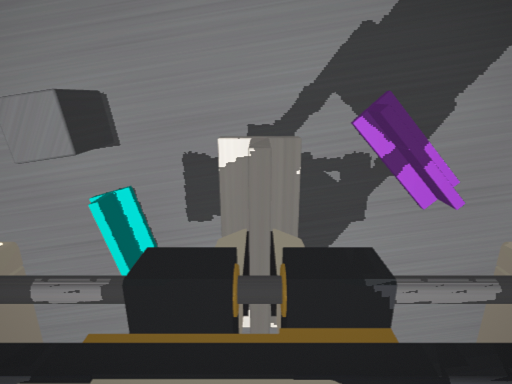

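View pics/t20.png

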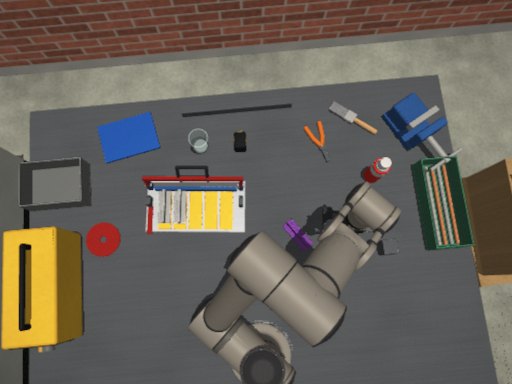

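```bash
python3 -m inch '[[[0.1,0.02,0,0,0,-0.02,1],[0.25,0.05,0,0,0,-0.04,1],[0.4,0.07,0,0,0,-0.06,1],[0.55,0.1,0,0,0,-0.06,1],[0.7,0.12,0,0,0,-0.06,1],[0.85,0.15,0,0,0,-0.06,1],[0.95,0.18,0,0,0,-0.06,1],[0.95,0.2,0,0,0,-0.06,1],[0.95,0.2,0,0,0,-0.06,1],[0.95,0.2,0,0,0,-0.06,1]]]' |grep -E 'pos|width'; python3 -m inch '[[[0.1,0.05,0,0,0,0,1],[0.25,0.08,0,0,0,0,1],[0.4,0.1,0,0,0,0,1],[0.55,0.1,0,0,0,0,1],[0.7,0.1,0,0,0,0,1],[0.85,0.1,0,0,0,0,1],[0.95,0.1,0,0,0,0,1],[0.95,0.1,0,0,0,0,1],[0.95,0.1,0,0,0,0,1],[0.95,0.1,0,0,0,0,1]]]'; python3 - <<'E'
from h import *
st()
fr(J(-10,0,140),P[2]+np.pi/2)
E
```

```text
tool_pos: [473.6, -143.7, 152.2]
grip_width: 9.9
time: 52.6
tool_pos: [512.6, 42.8, 152.3]
tcp_rot: [-3.142, 0.0, 1.47]
contact_force: [-0.0, 0.6, -2.4]
grip_width: 9.7
t 52.6 pos [512.6  42.8 152.3] rpy [-3.1415e+00  3.0000e-04  1.4700e+00] F [-0.   0.6 -2.4] w 9.7 q [-0.07  0.4   1.66 -0.    1.08 -1.54]
shift [ 0.7173 -0.0039  0.0612] turn [-0.0001  0.0004 -0.002 ] t 52.6
```

```bash
python3 -m inch '[[[0.1,0,0,0,0,0,1],[0.25,0,0.01,0,0,0,1],[0.4,0,0.02,0,0,0,1],[0.55,0,0.04,0,0,0,1],[0.65,0,0.06,0,0,0,1],[0.717,0,0.06,0,0,0,1],[0.717,0,0.06,0,0,0,1],[0.717,0,0.06,0,0,0,1],[0.717,0,0.06,0,0,0,1],[0.717,0,0.06,0,0,0,1]]]'; python3 - <<'E'
from h import *
st()
im=bot.capture('wrist'); cv2.imwrite('pics/w21.png',im[:,:,::-1])
fr(J(-6,0,24),P[2]+np.pi/2)
E
```

```text
time: 53.85
tool_pos: [526.9, 185.9, 140.4]
tcp_rot: [3.141, 0.0, 1.471]
contact_force: [-0.3, 0.2, -2.8]
grip_width: 9.5
t 53.85 pos [526.9 185.9 140.4] rpy [3.1415e+00 2.0000e-04 1.4707e+00] F [-0.3  0.2 -2.8] w 9.5 q [ 0.2   0.48  1.55 -0.    1.1  -1.27]
shift [-0.0026  0.0166  0.582 ] turn [ 0.0003  0.0001 -0.0011] t 53.9
```

View pics/w21.png

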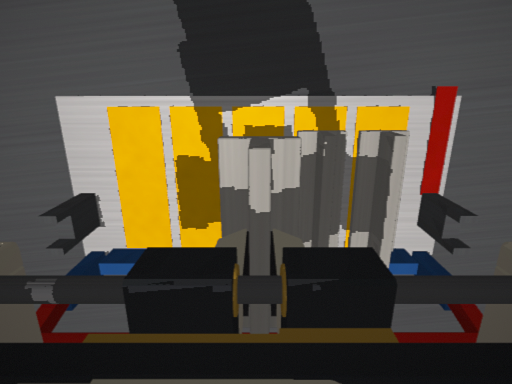

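```bash
python3 -m inch '[[[0,0.016,0.1,0,0,0,1],[0,0.016,0.2,0,0,0,1],[0,0.016,0.3,0,0,0,1],[0,0.016,0.4,0,0,0,1],[0,0.016,0.49,0,0,0,1],[0,0.016,0.54,0,0,0,1],[0,0.016,0.575,0,0,0,1],[0,0.016,0.582,0,0,0,1],[0,0.016,0.582,0,0,0,1],[0,0.016,0.582,0,0,0,1]]]'; python3 -m inch '[[[0,0.006,0.003,0,0,0,1],[0,0.012,0.006,0,0,0,1],[0,0.018,0.006,0,0,0,1],[0,0.024,0.006,0,0,0,1],[0,0.028,0.006,0,0,0,1],[0,0.032,0.006,0,0,0,1],[0,0.036,0.006,0,0,0,1],[0,0.038,0.006,0,0,0,1],[0,0.038,0.006,0,0,0,1],[0,0.038,0.006,0,0,0,1]]]'; python3 - <<'E'
from h import *
fr(J(0,0,22.4),P[2]+np.pi/2)
E
```

```text
time: 55.15
tool_pos: [530.4, 186.2, 24.4]
tcp_rot: [3.141, -0.0, 1.471]
contact_force: [-0.3, 0.9, -3.1]
grip_width: 9.9
time: 56.4
tool_pos: [536.4, 185.5, 22.7]
tcp_rot: [-3.139, 0.001, 1.471]
contact_force: [-5.2, 0.7, 1.8]
grip_width: 10.0
shift [-0.0043 -0.0002  0.0016] turn [-0.0032  0.0006 -0.0002] t 56.4
```

```bash
python3 -m inch '[[[0,0.003,0.001,0,0,0,1],[0,0.006,0.001,0,0,0,1],[0,0.009,0.001,0,0,0,1],[0,0.009,0.001,0,0,0,1],[0,0.009,0.001,0,0,0,1],[0,0.005,0.001,0,0,0,0.3],[0,0,0,0,0,0,0.3],[0,0,0,0,0,0,0.3],[0,0,0,0,0,0,0.3],[0,0,0,0,0,0,0.3]]]'; python3 -m inch '[[[0,0,-0.1,0,0,0,0.3],[0,0,-0.25,0,0,0,0.3],[0,0,-0.4,0,0,0,0.3],[0,0,-0.6,0,0,0,0.3],[0,-0.2,-0.8,0,0,0,0.3],[0,-0.4,-0.9,0,0,0,0.3],[0,-0.4,-0.9,0,0,0,0.3],[0,-0.4,-0.9,0,0,0,0.3],[0,-0.4,-0.9,0,0,0,0.3],[0,-0.4,-0.9,0,0,0,0.3]]]'; python3 - <<'E'
from h import *
import pickle
st()
pickle.dump(bot.get_obs(),open('w22.pkl','wb'));im=bot.capture('wrist'); cv2.imwrite('pics/w22.png',im[:,:,::-1])
C=cam('wrist')
im=im.copy()
for y in (112,56,0):
    for q in [(-60,y,50),(60,y,50)]+[(a,y+b,18) for a in (-60,60) for b in (-22,22)]: print(q,pj(C,J(*q)).round(1))
crop(im,200,110,190,150,4,'pics/c22.png')
im=bot.capture('top'); crop(im,140,160,115,80,6,'pics/t22.png')
E
```

```text
time: 57.65
tool_pos: [537.8, 185.3, 22.7]
tcp_rot: [3.141, 0.0, 1.471]
contact_force: [1.0, 0.1, -0.1]
grip_width: 32.0
time: 58.9
tool_pos: [458.4, 193.1, 201.8]
tcp_rot: [-3.14, 0.001, 1.471]
contact_force: [-0.7, -0.1, 0.4]
grip_width: 32.1
t 58.9 pos [458.4 193.1 201.8] rpy [-3.1403e+00  6.0000e-04  1.4708e+00] F [-0.7 -0.1  0.4] w 32.1 q [ 0.24  0.32  1.64 -0.    1.19 -1.23]
(-60, 112, 50) [365.1 194.1]
(60, 112, 50) [354.7 292.6]
(-60, 90, 18) [336.8 185.7]
(-60, 134, 18) [375.3 185.6]
(60, 90, 18) [329.8 277.2]
(60, 134, 18) [364.8 277.2]
(-60, 56, 50) [311.6 194.1]
(60, 56, 50) [306.5 292.6]
(-60, 34, 18) [287.9 185.7]
(-60, 78, 18) [326.3 185.7]
(60, 34, 18) [285.4 277.3]
(60, 78, 18) [320.3 277.2]
(-60, 0, 50) [258.1 194.2]
(60, 0, 50) [258.3 292.6]
(-60, -22, 18) [239.  185.7]
(-60, 22, 18) [277.4 185.7]
(60, -22, 18) [240.9 277.3]
(60, 22, 18) [275.9 277.3]
```

View pics/w22.png

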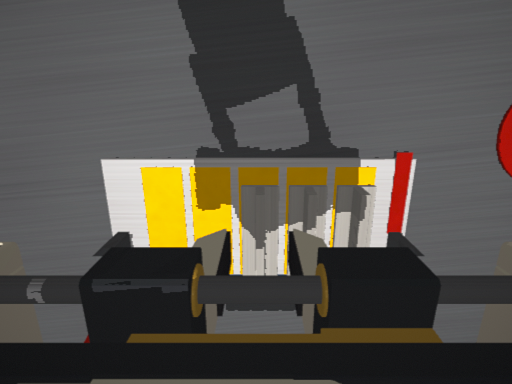

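View pics/c22.png

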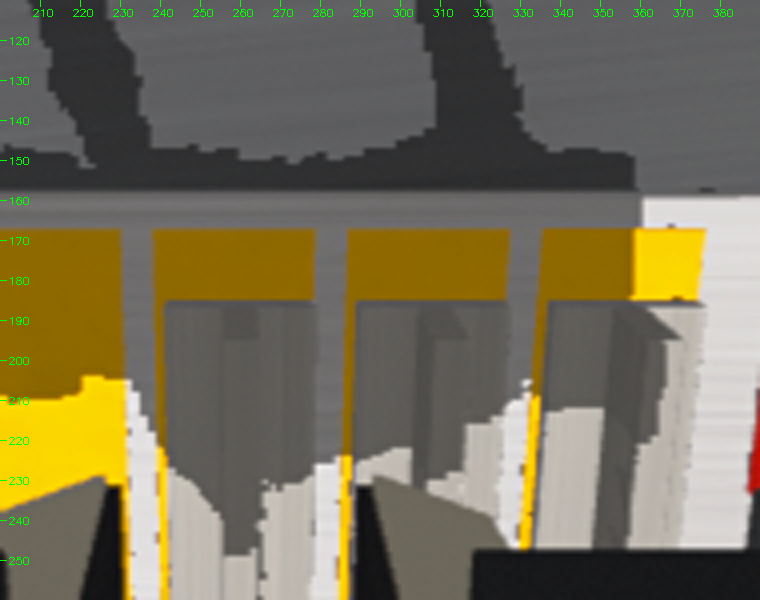

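View pics/t22.png

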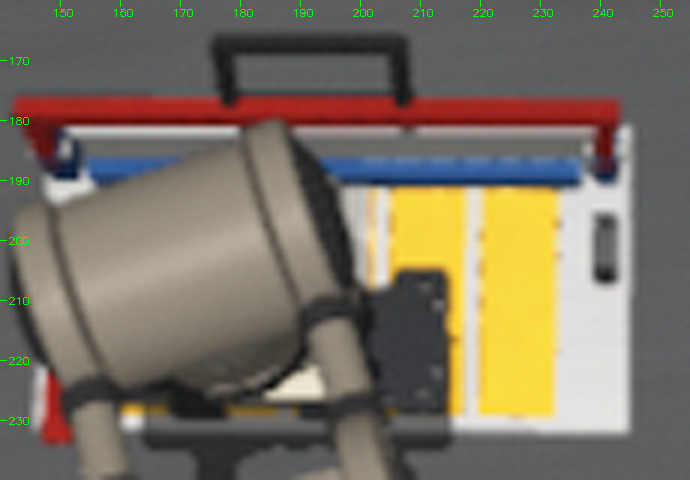

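```bash
python3 - <<'E'
from h import *
im=bot.capture('scene'); cv2.imwrite('pics/s23.png',cv2.resize(im[:,:,::-1],None,fx=1.5,fy=1.5))
fr(J(110,0,260),P[2])
E
```

```text
shift [-0.0035  0.9421 -0.2898] turn [-4.0000e-04  1.2000e-03  1.9992e+00] t 59.05
```

View pics/s23.png

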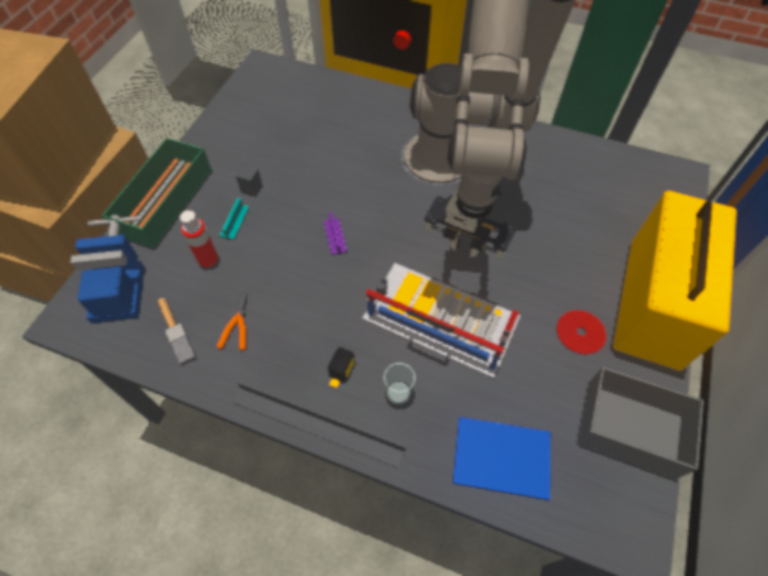

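```bash
python3 -m inch '[[[0,0,-0.1,0,0,0.2,0.3],[0,0,-0.2,0,0,0.4,0.3],[0,0.1,-0.29,0,0,0.6,0.3],[0,0.2,-0.29,0,0,0.8,0.3],[0,0.3,-0.29,0,0,1,0.3],[0,0.4,-0.29,0,0,1,0.3],[0,0.5,-0.29,0,0,1,0.3],[0,0.5,-0.29,0,0,1,0.3],[0,0.5,-0.29,0,0,1,0.3],[0,0.5,-0.29,0,0,1,0.3]]]'; python3 - <<'E'
from h import *
fr(J(109.5,0,260),P[2])
E
```

```text
time: 60.3
tool_pos: [556.9, 183.6, 260.9]
tcp_rot: [3.142, 0.0, 0.686]
contact_force: [-0.2, 0.1, 0.3]
grip_width: 32.0
shift [0.3103 0.3175 0.0044] turn [1.0000e-04 1.0000e-04 1.0002e+00] t 60.3
```

```bash
python3 -m inch '[[[0.06,0.06,0,0,0,0.2,0.3],[0.12,0.12,0,0,0,0.4,0.3],[0.18,0.18,0,0,0,0.6,0.3],[0.24,0.24,0,0,0,0.8,0.3],[0.31,0.317,0,0,0,1,0.3],[0.31,0.317,0,0,0,1,0.3],[0.31,0.317,0,0,0,1,0.3],[0.31,0.317,0,0,0,1,0.3],[0.31,0.317,0,0,0,1,0.3],[0.31,0.317,0,0,0,1,0.3]]]'; python3 - <<'E'
from h import *
fr(J(109.5,0,146),P[2])
im=bot.capture('wrist'); cv2.imwrite('pics/w24.png',im[:,:,::-1])
C=cam('wrist'); print(pj(C,J(109.5,0,164)),pj(C,J(109.5,40,164)),pj(C,J(-30,112,50)))
E
```

```text
time: 61.55
tool_pos: [645.5, 173.7, 260.9]
tcp_rot: [3.142, -0.0, -0.099]
contact_force: [0.5, 1.1, 0.7]
grip_width: 32.0
shift [-1.500e-03 -2.000e-04  5.744e-01] turn [ 0.0001 -0.0002  0.0004] t 61.55
[257.91541938 194.66631867] [257.83773614 148.42024755] [131.89498579  66.45587963]
```

View pics/w24.png

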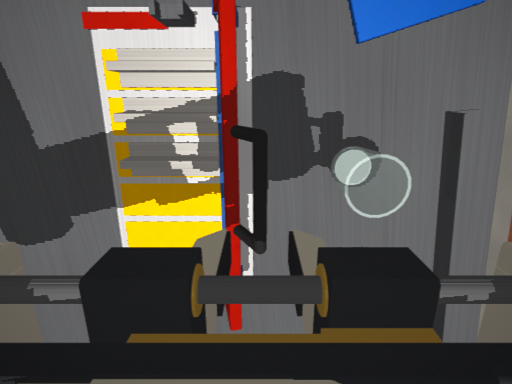

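```bash
python3 -m inch '[[[0,0,0.15,0,0,0,0.3],[0,0,0.3,0,0,0,0.3],[0,0,0.42,0,0,0,0.3],[0,0,0.52,0,0,0,0.3],[0,0,0.574,0,0,0,0.3],[0,0,0.574,0,0,0,0.3],[0,0,0.574,0,0,0,1],[0,0,0.574,0,0,0,1],[0,0,0.574,0,0,0,1],[0,0,0.574,0,0,0,1]]]'; python3 - <<'E'
from h import *
st(); o=bot.get_obs(); c,s=np.cos(P[2]),np.sin(P[2]); d=o['tool_pos'][:2]-np.array(P[:2]); x=c*d[0]+s*d[1]; z=o['tool_pos'][2]+18.8
print(x,z); th0=np.arctan2(z-65,-(x-72))-.1419; print('theta',th0)
h=lambda a:np.array([72-106.07*np.cos(a+.1419),65+106.07*np.sin(a+.1419)])
for th in np.r_[np.arange(1.7,-.05,-.1)]: print(round(th,2),((h(th)-np.array([x,z]))/200*[1,-1]).round(3))
E
```

```text
time: 62.85
tool_pos: [646.0, 173.7, 146.7]
tcp_rot: [-3.141, -0.001, -0.099]
contact_force: [-0.8, 0.8, 3.8]
grip_width: 10.8
t 62.85 pos [646.  173.7 146.7] rpy [-3.1413e+00 -1.3000e-03 -9.9400e-02] F [-0.8  0.8  3.8] w 10.8 q [ 0.15  0.67  1.2  -0.    1.27  0.25]
110.29482083746923 165.5043093641954
theta 1.7929401430384293
1.7 [-0.049 -0.008]
1.6 [-0.101 -0.02 ]
1.5 [-0.154 -0.026]
1.4 [-0.207 -0.028]
1.3 [-0.26  -0.023]
1.2 [-0.312 -0.014]
1.1 [-0.363  0.001]
1.0 [-0.412  0.02 ]
0.9 [-0.459  0.045]
0.8 [-0.503  0.074]
0.7 [-0.545  0.107]
0.6 [-0.582  0.144]
0.5 [-0.616  0.185]
0.4 [-0.646  0.229]
0.3 [-0.671  0.276]
0.2 [-0.691  0.325]
0.1 [-0.706  0.375]
-0.0 [-0.716  0.428]
```

```bash
python3 -m inch '[[[-0.049,0,-0.008,0,0,0,1],[-0.101,0,-0.02,0,0,0,1],[-0.154,0,-0.026,0,0,0,1],[-0.207,0,-0.028,0,0,0,1],[-0.26,0,-0.023,0,0,0,1],[-0.312,0,-0.014,0,0,0,1],[-0.363,0,0.001,0,0,0,1],[-0.412,0,0.02,0,0,0,1],[-0.459,0,0.045,0,0,0,1],[-0.503,0,0.074,0,0,0,1]]]'; python3 - <<'E'
from h import *
o=bot.get_obs(); c,s=np.cos(P[2]),np.sin(P[2]); d=o['tool_pos'][:2]-np.array(P[:2]); x=c*d[0]+s*d[1]; z=o['tool_pos'][2]+18.8
print(x,z); th0=np.arctan2(z-65,-(x-72))-.1419; print('theta',th0,np.hypot(z-65,x-72))
h=lambda a:np.array([72-106.07*np.cos(a+.1419),65+106.07*np.sin(a+.1419)])
for th in np.r_[np.arange(.8,-.05,-.1)]: print(round(th,2),((h(th)-np.array([x,z]))/200*[1,-1]).round(3))
im=bot.capture('wrist'); cv2.imwrite('pics/w25.png',im[:,:,::-1])
E
```

```text
time: 64.1
tool_pos: [544.9, 184.0, 130.6]
tcp_rot: [-3.141, 0.0, -0.099]
contact_force: [3.8, 3.2, 2.9]
grip_width: 10.7
8.708162400951217 149.35527440223763
theta 0.7852026751590754 105.45932403605275
0.8 [ 0.004 -0.007]
0.7 [-0.037  0.026]
0.6 [-0.075  0.063]
0.5 [-0.108  0.104]
0.4 [-0.138  0.148]
0.3 [-0.163  0.195]
0.2 [-0.183  0.244]
0.1 [-0.198  0.295]
0.0 [-0.209  0.347]
```

View pics/w25.png

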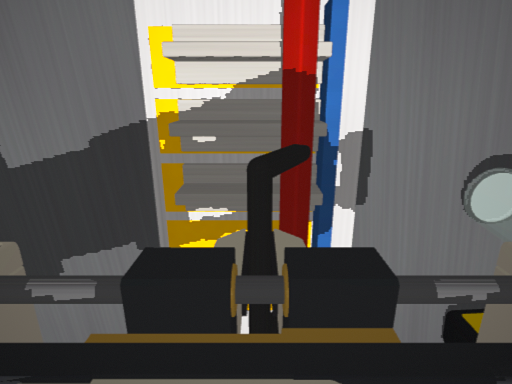

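```bash
python3 -m inch '[[[-0.037,0,0.026,0,0,0,1],[-0.075,0,0.063,0,0,0,1],[-0.108,0,0.104,0,0,0,1],[-0.138,0,0.148,0,0,0,1],[-0.163,0,0.195,0,0,0,1],[-0.183,0,0.244,0,0,0,1],[-0.198,0,0.295,0,0,0,1],[-0.207,0,0.335,0,0,0,1],[-0.209,0,0.35,0,0,0,1],[-0.209,0,0.355,0,0,0,1]]]'; python3 - <<'E'
from h import *
o=bot.get_obs(); c,s=np.cos(P[2]),np.sin(P[2]); d=o['tool_pos'][:2]-np.array(P[:2]); x=c*d[0]+s*d[1]; z=o['tool_pos'][2]+18.8
print(x,z); th0=np.arctan2(z-65,-(x-72))-.1419; print('theta',th0,np.hypot(z-65,x-72))
im=bot.capture('wrist'); cv2.imwrite('pics/w26.png',im[:,:,::-1])
E
```

```text
time: 65.4
tool_pos: [503.3, 188.0, 59.4]
tcp_rot: [-3.142, 0.001, -0.1]
contact_force: [2.3, 5.0, 3.1]
grip_width: 11.0
-33.14254874235467 78.22635408664449
theta -0.016762807621708148 105.97118475540286
```

View pics/w26.png

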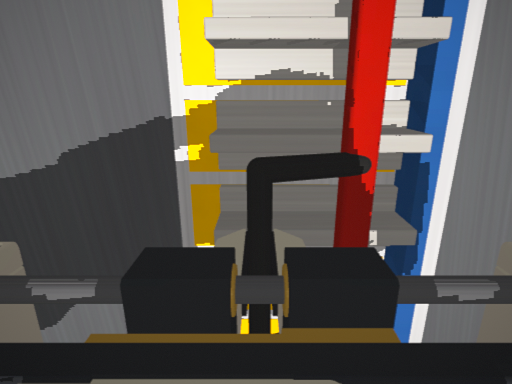

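```bash
python3 -m inch '[[[0,0,0.005,0,0,0,1],[0,0,0.01,0,0,0,1],[0,0,0.015,0,0,0,1],[0,0,0.02,0,0,0,1],[0,0,0.02,0,0,0,1],[0,0,0.02,0,0,0,1],[0,0,0.02,0,0,0,1],[0,0,0.02,0,0,0,1],[0,0,0.02,0,0,0,1],[0,0,0.02,0,0,0,1]]]'; python3 -m inch '[[[0,0,0,0,0,0,0.4],[0,0,0,0,0,0,0.3],[0,0,0,0,0,0,0.3],[0,0,-0.1,0,0,0,0.3],[0,0,-0.25,0,0,0,0.3],[0,0,-0.4,0,0,0,0.3],[0,0,-0.5,0,0,0,0.3],[0,0,-0.5,0,0,0,0.3],[0,0,-0.5,0,0,0,0.3],[0,0,-0.5,0,0,0,0.3]]]'; python3 - <<'E'
from h import *
st()
im=bot.capture('wrist'); cv2.imwrite('pics/w27.png',im[:,:,::-1])
C=cam('wrist')
for t in (0,.04,.1):
    a=t+.1419; print(t,pj(C,J(72-106.07*np.cos(a),34,65+106.07*np.sin(a))),pj(C,J(72-55*np.cos(t-.05),100,65+55*np.sin(t-.05))))
E
```

```text
time: 66.7
tool_pos: [503.3, 188.1, 58.1]
tcp_rot: [-3.141, 0.0, -0.099]
contact_force: [-5.9, 2.9, 24.9]
grip_width: 11.1
time: 67.95
tool_pos: [503.3, 187.5, 154.8]
tcp_rot: [3.141, 0.002, -0.1]
contact_force: [0.1, 0.6, -0.2]
grip_width: 32.3
t 67.95 pos [503.3 187.5 154.8] rpy [ 3.1407e+00  2.4000e-03 -9.9500e-02] F [ 0.1  0.6 -0.2] w 32.3 q [ 0.21  0.43  1.6  -0.    1.12  0.31]
0 [258.27865398 160.5967199 ] [324.89937897  69.32644078]
0.04 [259.15921132 161.73126571] [325.3969955   69.09834509]
0.1 [260.96661679 163.49073643] [326.38541331  68.74805423]
```

View pics/w27.png

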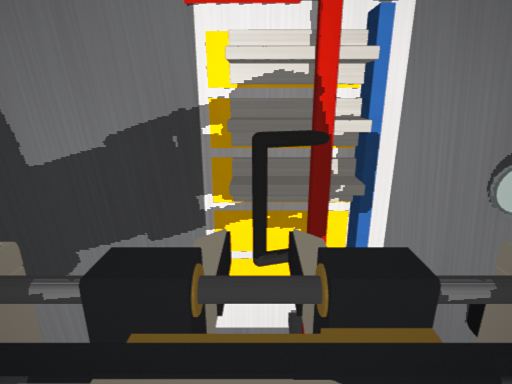

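```bash
python3 -m inch '[[[0,0,0,0,0,0,1],[0,0,0,0,0,0,1],[0,0,0,0,0,0,1],[0,0,0,0,0,0,1],[0,0,0.1,0,0,0,1],[0,0,0.2,0,0,0,1],[0,0,0.28,0,0,0,1],[0,0,0.32,0,0,0,1],[0,0,0.32,0,0,0,1],[0,0,0.32,0,0,0,1]]]'; python3 -m inch '[[[0,0,0.005,0,0,0,1],[0,0,0.01,0,0,0,1],[0,0,0.015,0,0,0,1],[0,0,0.02,0,0,0,1],[0,0,0.025,0,0,0,1],[0,0,0.028,0,0,0,1],[0,0,0.028,0,0,0,1],[0,0,0.028,0,0,0,1],[0,0,0.028,0,0,0,1],[0,0,0.028,0,0,0,1]]]'
```

```text
time: 69.25
tool_pos: [504.4, 187.9, 92.7]
tcp_rot: [-3.141, -0.001, -0.099]
contact_force: [-0.6, -0.0, 0.6]
grip_width: 0.5
time: 70.5
tool_pos: [504.0, 187.7, 86.5]
tcp_rot: [3.142, -0.0, -0.1]
contact_force: [0.2, 0.3, -0.3]
grip_width: 0.4
```

```bash
python3 -m inch '[[[0,0,0.002,0,0,0,1],[0,0,0.004,0,0,0,1],[0,0,0.006,0,0,0,1],[0,0,0.008,0,0,0,1],[0,0,0.01,0,0,0,1],[0,0,0.012,0,0,0,1],[0,0,0.015,0,0,0,1],[0,0,0.015,0,0,0,1],[0,0,0.015,0,0,0,1],[0,0,0.015,0,0,0,1]]]'
```

```text
time: 71.75
tool_pos: [504.1, 187.8, 85.8]
tcp_rot: [-3.141, -0.002, -0.099]
contact_force: [-6.2, -1.6, 20.1]
grip_width: 0.6
```

```bash
python3 -m inch '[[[0,0,-0.15,0,0,0,1],[0,0,-0.3,0,0,0,1],[0,0,-0.5,0,0,0,1],[0,0,-0.7,0,0,0,1],[0,0,-0.9,0,0,0,1],[0,0,-1,0,0,0,1],[0,0,-1,0,0,0,1],[0,0,-1,0,0,0,1],[0,0,-1,0,0,0,1],[0,0,-1,0,0,0,1]]]'; python3 - <<'E'
from h import *
st()
C=cam('wrist');im=bot.capture('wrist')
for y in (112,56,0):
    for q in [(-60,y+b,18) for b in (-22,22)]+[(60,y+b,18) for b in (-22,22)]+[(-60,y,50),(60,y,50)]: print(q,pj(C,J(*q)).round(1))
crop(im,200,60,140,135,5,'pics/c28.png')
im=bot.capture('scene'); cv2.imwrite('pics/s28.png',im[:,:,::-1])
E
```

```text
time: 73.0
tool_pos: [503.7, 187.7, 282.6]
tcp_rot: [3.141, 0.002, -0.099]
contact_force: [0.1, -0.4, 0.2]
grip_width: 0.0
t 73.0 pos [503.7 187.7 282.6] rpy [ 3.141e+00  1.500e-03 -9.950e-02] F [ 0.1 -0.4  0.2] w 0.0 q [ 0.21  0.33  1.39 -0.    1.43  0.31]
(-60, 90, 18) [237.8  88.2]
(-60, 134, 18) [237.  51.]
(60, 90, 18) [330.9  88.1]
(60, 134, 18) [333.3  50.9]
(-60, 112, 50) [235.5  67.8]
(60, 112, 50) [338.1  67.7]
(-60, 34, 18) [238.7 132.1]
(-60, 78, 18) [238.   97.9]
(60, 34, 18) [328.  132.1]
(60, 78, 18) [330.3  97.9]
(-60, 56, 50) [236.6 117. ]
(60, 56, 50) [334.7 116.9]
(-60, -22, 18) [239.5 172.7]
(-60, 22, 18) [238.9 141.1]
(60, -22, 18) [325.4 172.7]
(60, 22, 18) [327.4 141.1]
(-60, 0, 50) [237.6 161.9]
(60, 0, 50) [331.5 161.9]
```

View pics/c28.png

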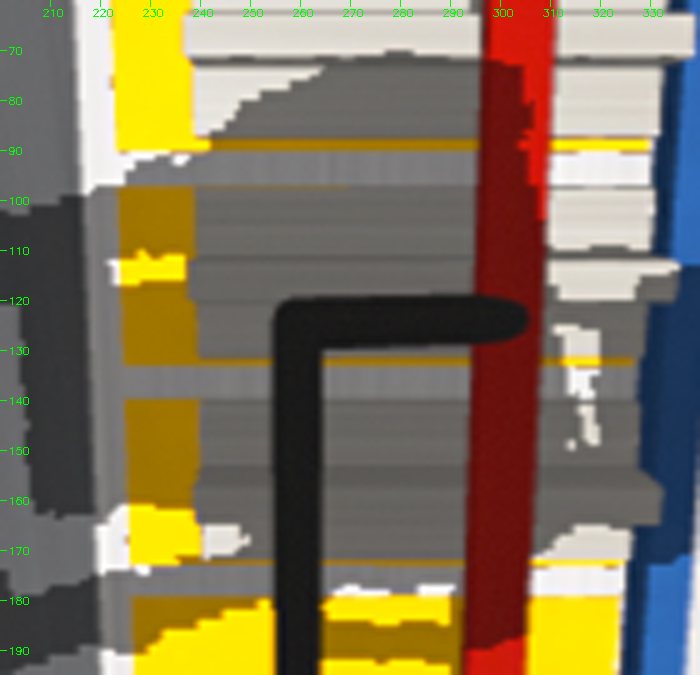

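View pics/s28.png

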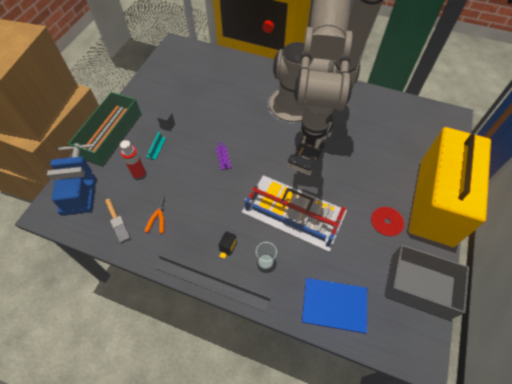

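```bash
python3 -c "
from plant import bot
print(bot.close_job())"
```

```text
the job is handed in; nothing more can be done
None
```

The job is done and was handed in at about 73 s of the 210 s allowed; the simulator gave no verdict.

**What I did:** I swung the red frame up and back to about 1.79 rad. I then laid the three grey T-sections that were on the bench on marks 1, 2 and 3, counting from the red stripe. Each was pushed against the fence until it pushed back (about 13 N on the first, 5 to 6 N on the other two) and then let go. Last, I swung the frame back down into its catches.

**Last checks:**
- **T-sections:** in the wrist picture they lie straight. Their edges are within about 1 px of where the marks put them. The largest offset is tee 3, about 1.5 mm to the left (6 mm allowed). Their ends look flush to within about 1 mm.
- **Frame:** pressing the grip bar with shut fingers met firm resistance (20 N) at 85.8 mm. The top of the bar should be at 86 mm when the frame is fully home.
- **Other things:** none of them looked moved in the scene picture; I did not measure them. The robot was clear of everything at hand-in.

No check failed. The first overhead picture and the scene picture disagreed on the jig position by 5 to 8 mm, so I worked from the closer wrist measurements instead.

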